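Sell the little copper pan from behind the glass

ROBOT

A 6-joint arm with a two-finger parallel gripper is mounted at the origin on the work surface. World frame = base frame: x ahead of the robot, y to its left, z up, the work surface at z = 0. Lengths are in m, angles in rad, forces in N, time in s.
With the tool pointing down it reaches from about 0.375 to 0.9 m from the base axis. Payload 3.1 kg.
Tool frame: the origin (TCP) lies at the very end of the fingers, on their centre line; the grasp point (between the pads) lies 19 mm behind it; z points along the fingers, y is the direction in which the jaws open and shut (so a half turn about z gives the same grasp; the last joint's range is limited). The gripper opens to 87 mm and grips with 3 to 60 N. Pads are 19 mm wide; open, the fingers measure 117 mm over their backs; the gripper's body (75 mm by 190 mm) begins 51 mm behind the grasp point.
Start: joints at [-1.345, 0.527, 1.433, -0, 1.181, -0.178], TCP at [0.246, -0.574, 0.223] pointing down, gripper open.
Joint ranges: [-3.08, 3.08], [-0.75, 2.2], [0.22, 2.44], [-1.43, 4.57], [0, 2.65], [-2.85, 2.85]. Speed limits (rad/s): [2.79, 2.79, 3.14, 3.14, 3.14, 3.14].

INTERFACE

Orientations are given as a unit quaternion [x, y, z, w].
In Python, from rig import robot gives the robot as it stands. The module is installed in compiled form; this text tells all that it offers.
- The arm moves only by the tool carry_out, never from a script. Its argument "series" is a list of rows, each a list of 7 numbers: the shift along the tool's x, y, z in mm, then the turn, a rotation vector about the tool's x, y, z in degrees, then the gripper command: -1 is shut, 1 is fully open, values between are in proportion. In form: [[tx, ty, tz, rx, ry, rz, claw], ...]. A call has 1 to 8 rows; each row is the pose to reach, as a shift and turn from the pose measured when the call began, along the tool's axes at that moment; what a row does not reach only later rows make up. A row lasts 1/8 s, in which the tool goes at most 62.5 mm and 10.7 degrees, less where a joint would pass 70% of its speed; a pose out of reach is approached as far as the arm can. A call with a gripper value outside its range is refused whole. The fingers move at their own pace and stop on an object; "force" is the grip in N (left out, the last holds). Time passes only in rows, so rows that repeat a pose let the fingers close. It gives the time, the measured TCP pose, the force and the opening at its end, in the units of the state.
- robot.get_obs(): the state, without advancing time (a new reading comes with each control period).
- robot.camera(name): name is "scene" or "top" or "wrist"; returns a dict with "pixels" (400x640x3 uint8, red, green, blue), "fx", "fy", "cx", "cy" (pixels), "position" and "attitude" of the camera in the world. Camera axes: x right, y down, z forward; pixel columns grow to the right and rows downward; lengths in m; the calibration is good to about 2 mm. A picture is of the moment at which its call begins. There is no depth.
- robot.hand_in(): hands the job in, once; it reports no verdict.
The state is a dict: "time": time; "q": joint angles; "joint_velocities": joint speeds; "joint_torque": joint torques, N m; "position": TCP position; "tool_rot": TCP orientation; "ft_force": force on the tool from outside, world axes, zero at the start; "moment": the same for the moment, N m; "grip_width": finger opening in m.
Only numpy, scipy, OpenCV 4.12 (cv2) and the standard library are available. Lean on these libraries where they do the work, as an engineer would, in place of code of your own. Each camera call takes 0.05 s, during which the arm holds its last target.

TASK

The customer wants the little copper saucepan that stands behind the red decanter, the brass candlestick and the blue vase: first clear all three to the pale wooden side tray, standing upright, without shifting the pan, and only then fetch the pan and stand it inside the large copper pan, its handle turned about a quarter turn (to either side) from the large pan's handle so that the handles clear each other. With the pans nested, put the three things back, each upright in the middle of its own coaster: decanter on red, candlestick on yellow, vase on blue. Leave the large pan where it stands, set everything down gently without dropping it, and let nothing tip over.

Things in the scene. Friction and masses are not known exactly. Their poses are not given: they have to be found in the camera images.
- decanter_c (a point): Ruby-red glass decanter with stopper, 165 mm tall, round, 56 mm across at the belly, foot 52 mm, 0.2 to 0.4 kg; the neck, from 92 to 145 mm above its foot, is a plain upright cylinder 28 mm across: the place to grip it. Origin: on its axis, half-way up (82.5 mm above its foot); z is up. It stands at the start on the red coaster.
- candlestick_c (a point): Brass candlestick, 150 mm tall, round, foot 56 mm across, thin stem, 0.25 to 0.5 kg; its upper part, from 95 mm above its foot, is a plain upright cylinder 30 mm across: the place to grip it. Origin: on its axis, half-way up (75 mm above its foot); z is up. It stands at the start on the yellow coaster.
- vase_c (a point): Dark blue bud vase with a white band and a small dark mouth, 145 mm tall, round, 56 mm across at the belly, foot 44 mm, 0.2 to 0.4 kg; its upper part, from 88 mm above its foot, is a plain upright cylinder 32 mm across: the place to grip it. Origin: on its axis, half-way up (72.5 mm above its foot); z is up. It stands at the start on the blue coaster.
- coaster_red: Red round coaster, 72 mm across, 4 mm thick, fixed on the dark display board: the place of the decanter. Origin: centre of its underside (its top is 4 mm higher), z up.
- coaster_yellow: Yellow round coaster, 72 mm across, 4 mm thick, fixed on the dark display board: the place of the candlestick. Origin: centre of its underside (its top is 4 mm higher), z up.
- coaster_blue: Blue round coaster, 72 mm across, 4 mm thick, fixed on the dark display board: the place of the vase. Origin: centre of its underside (its top is 4 mm higher), z up.
- small_pan_c (a point): Small copper saucepan on the dark display board (12 mm thick); 60 mm across, 58 mm tall, wall 3 mm, 0.15 to 0.3 kg. Black handle 10 mm thick, from the rim (48 mm above the foot) out to 130 mm from the axis, 62 mm above the foot. Grip it from above across the body near the rim, fingers left and right of the handle. Origin: on its axis, half-way up (29 mm above the foot); x along the handle, z up.
- large_pan: Large low copper saucepan loose on a square cork mat, 112 mm across, 104 mm inside, 34 mm tall, inner floor 4 mm above its underside, 0.8 kg; black handle 12 mm thick, rising to end 160 mm from its axis, 75 mm above its underside. Origin: centre of its underside; x along its handle, z up.
- tray: The side area: low pale wooden tray, fixed, 150 mm (x) by 250 mm (y), walls 5 mm thick and 20 mm tall, inner floor 5 mm above its underside. Room for the three things in a row along y, 80 mm apart. Origin: centre of its underside; z up.

How it is judged:
By the outcome, as a careful person would: the job done as asked, in the order asked, and still so for the second after the job is handed in, with the robot touching nothing.
It also fails if it takes over 144 s, if anything falls off the work surface, if the arm or the gripper's body presses on something with over 40 N, if the wrist force passes 120 N, or if a joint passes its speed limit or range.

## Working session

There is one attempt and no reset: what is moved stays moved. The work goes in short steps, Python scripts to look and compute and a tool call to move; the robot and the scene stay as the last step left them, time stands still between calls to the robot, and variables do not carry over. Pictures are saved under pics/ and viewed, and the job is handed in when it is done.

Besides the shell and the picture viewer there is one more tool, called after "Call:" in YAML: its name, and indented under it one key for each argument. carry_out: Moves the arm, as the interface text tells. Its arguments: {"type":"object","properties":{"series":{"type":"array"},"force":{"type":"number"}},"required":["series"]}

```bash
mkdir -p pics
cat > h.py <<'E'
import numpy as np, cv2
from rig import robot
from scipy.spatial.transform import Rotation as R
def shot(name,fn):
    c=robot.camera(name); cv2.imwrite('pics/'+fn,c['pixels'][:,:,::-1])
    np.save('pics/'+fn[:-4]+'.npy',c,allow_pickle=True); return c
def load(fn): return np.load('pics/'+fn+'.npy',allow_pickle=True).item()
def att(c):
    a=np.array(c['attitude'],float)
    return R.from_quat(a) if a.size==4 else R.from_matrix(a.reshape(3,3))
def ray(c,u,v):
    d=att(c).apply([(u-c['cx'])/c['fx'],(v-c['cy'])/c['fy'],1]); return np.array(c['position']),d
def atz(c,u,v,z):
    p,d=ray(c,u,v); return p+d*(z-p[2])/d[2]
def proj(c,P):
    q=att(c).inv().apply(np.array(P)-np.array(c['position'])); q=np.atleast_2d(q)
    return np.c_[q[:,0]/q[:,2]*c['fx']+c['cx'],q[:,1]/q[:,2]*c['fy']+c['cy']]
E
python3 - <<'E'
from h import *
for n in ['scene','top','wrist']:
    c=shot(n,n+'0.png'); print(n,c['fx'],c['fy'],c['cx'],c['cy'],c['position'],c['attitude'])
o=robot.get_obs()
for k in o: print(k,np.round(o[k],4))
E
```

```text
scene 410.8082016414808 410.8082016414808 321.12951397837685 209.55895488810066 [ 0.9591275  -0.28543009  0.8515836 ] [ 0.85375744  0.4375846  -0.12706258 -0.2519386 ]
top 390.9111468801985 390.9111468801985 322.53155950550763 204.49431547185236 [ 0.50391428 -0.00805217  0.87174132] [ 0.71326327 -0.6991879   0.01915278 -0.04499954]
wrist 277.2805932787163 277.2805932787163 314.01296335841806 196.5498225691263 [ 0.31478313 -0.54554784  0.38401536] [ 0.82704438 -0.5454338  -0.07590158  0.11286501]
time 0.15
q [-1.3445  0.5282  1.4336 -0.      1.1814 -0.1785]
joint_velocities [ 0.001  -0.0032 -0.0037  0.0008  0.0001 -0.0013]
joint_torque [ 0.00000e+00 -4.40432e+01 -1.76843e+01  6.34000e-02  5.52000e-02
 -1.00000e-04]
position [ 0.246  -0.5739  0.2218]
tool_rot [ 9.796e-01  2.010e-01 -0.000e+00 -8.000e-04]
ft_force [-0.4817 -0.2424  0.8848]
moment [-0.0437 -0.0055 -0.0011]
grip_width 0.087
```

View pics/scene0.png

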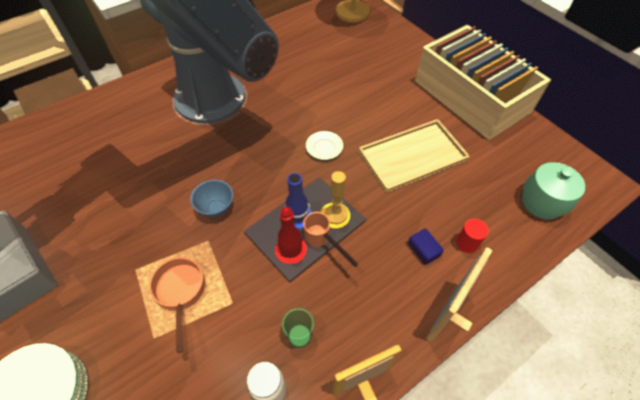

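View pics/top0.png

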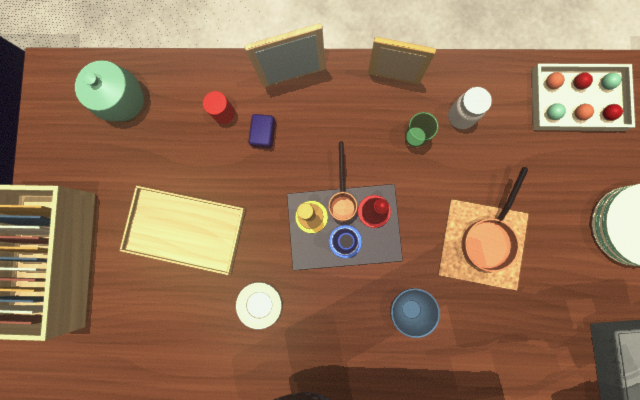

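View pics/wrist0.png

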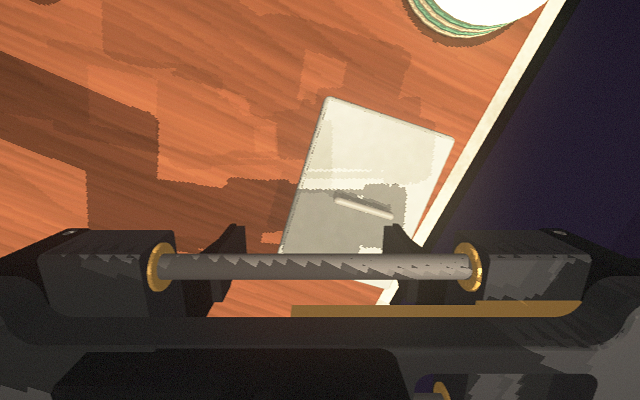

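The top view shows the board around (345,228), with the candlestick at about (311,217), the decanter (375,211), the vase (345,242), the small pan (343,207), the tray (182,230) and the large pan (488,245). I'll zoom in to measure.

Run:
```python
from h import *
a=cv2.imread('pics/top0.png')
cv2.imwrite('pics/z1.png',cv2.resize(a[130:280,280:410],None,fx=5,fy=4,interpolation=cv2.INTER_CUBIC)[:600])
cv2.imwrite('pics/z2.png',cv2.resize(a[150:300,430:540],None,fx=4,fy=4,interpolation=cv2.INTER_CUBIC))
b=cv2.imread('pics/scene0.png')
cv2.imwrite('pics/z3.png',cv2.resize(b[160:280,240:380],None,fx=5,fy=5,interpolation=cv2.INTER_CUBIC))
cv2.imwrite('pics/z4.png',cv2.resize(a[175:285,110:255],None,fx=5,fy=5,interpolation=cv2.INTER_CUBIC))
```

```text
(no output)
```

View pics/z1.png

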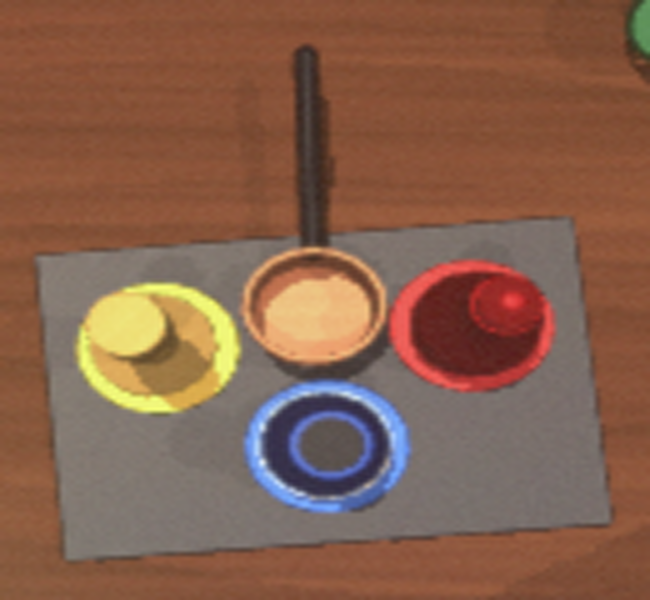

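View pics/z2.png

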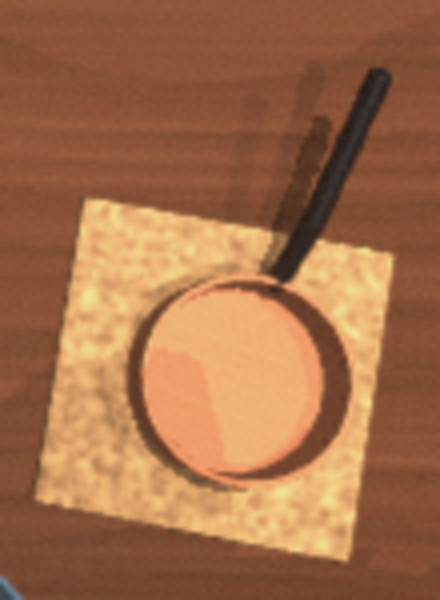

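View pics/z3.png

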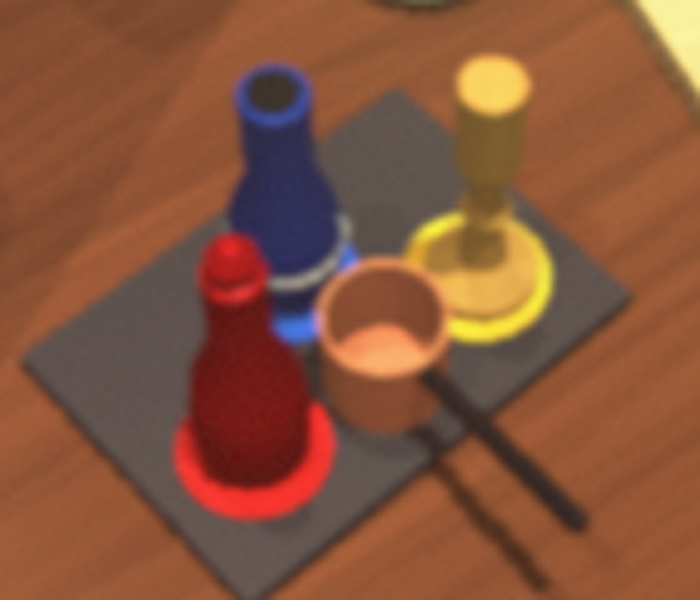

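View pics/z4.png

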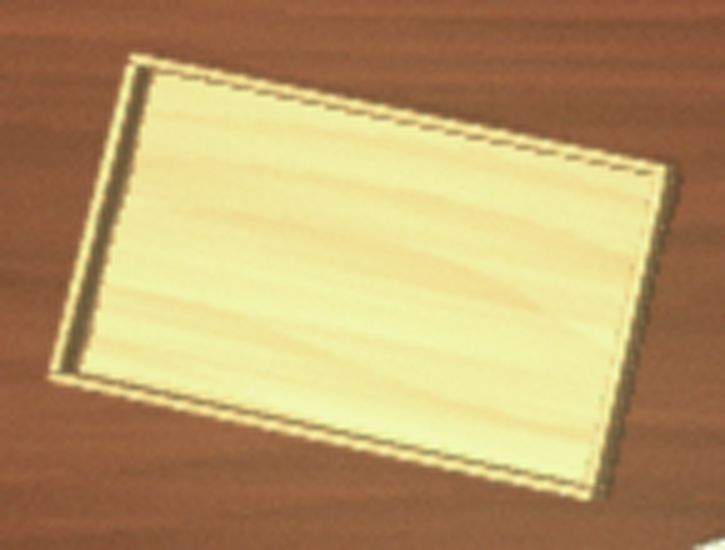

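```bash
cat > m0.py <<'E'
from h import *
c=load('top0'); s=load('scene0')
def z(x,y,ox,oy,fx,fy): return (x+.5)/fx+ox-.5,(y+.5)/fy+oy-.5
z1=lambda x,y:z(x,y,280,130,5,4); z2=lambda x,y:z(x,y,430,150,4,4); z4=lambda x,y:z(x,y,110,175,5,5)
def show(n,uv,h,zs=(240,160,5)):
    P=atz(c,*uv,h); q=proj(s,P)[0]; print(n,np.round(P,4),'scene px',np.round(q,1),'z3',np.round((q-zs[:2]+.5)*zs[2]-.5,0)); return P
show('red',z1(472,325.5),.016);show('yel',z1(158,347.5),.016);show('blu',z1(327.5,446),.016)
p=show('pan',z1(314.5,307),.07); t=show('ptip',z1(306,50),.077); b=show('pbase',z1(314,240),.066)
d=t-p; print('yaw',np.degrees(np.arctan2(d[1],d[0])), np.hypot(*d[:2]))
show('cs',z1(126,325),.166);show('dec',z1(511.5,304),.172);show('vase',z1(331.5,443.5),.161)
for h in (.034,.038,.042,.046): show('lp',z2(240,382),h)
p=show('lp',z2(240,382),.04); t=show('ltip',z2(378,76),.08); d=t-p; print('yaw',np.degrees(np.arctan2(d[1],d[0])), np.hypot(*d[:2]))
C=[show('tray',z4(*k),.02) for k in [(132,55),(668,168),(597,497),(52,375)]]
print(np.mean(C,0),[np.linalg.norm(C[i]-C[i-1]) for i in range(4)]); 
d=C[0]-C[1]; print(np.degrees(np.arctan2(d[1],d[0])));d=C[3]-C[2]; print(np.degrees(np.arctan2(d[1],d[0])))
E
python3 m0.py
```

```text
red [ 0.5693 -0.0888  0.016 ] scene px [289.8 248.9] z3 [251. 447.]
yel [0.5546 0.0484 0.016 ] scene px [334.2 214.7] z3 [473. 276.]
blu [ 0.5024 -0.0268  0.016 ] scene px [296.  215.2] z3 [282. 278.]
pan [ 0.5735 -0.0191  0.07  ] scene px [315.6 222.7] z3 [380. 316.]
ptip [ 0.7063 -0.0132  0.077 ] scene px [355.1 264.3] z3 [578. 524.]
pbase [ 0.6087 -0.0183  0.066 ] scene px [325.2 234.7] z3 [428. 375.]
yaw 2.529915108671825 0.13290157399202907
cs [0.5557 0.0504 0.166 ] scene px [337.4 176.6] z3 [489.  85.]
dec [ 0.5673 -0.088   0.172 ] scene px [284.7 211.3] z3 [226. 259.]
vase [ 0.5038 -0.025   0.161 ] scene px [293.8 178.7] z3 [271.  95.]
lp [ 0.5006 -0.3297  0.034 ] scene px [176.9 280.6] z3 [-314.  605.]
lp [ 0.5006 -0.3281  0.038 ] scene px [177.  279.4] z3 [-313.  599.]
lp [ 0.5006 -0.3266  0.042 ] scene px [177.1 278.3] z3 [-313.  593.]
lp [ 0.5006 -0.3251  0.046 ] scene px [177.2 277.1] z3 [-312.  588.]
lp [ 0.5006 -0.3274  0.04  ] scene px [177.  278.9] z3 [-313.  596.]
ltip [ 0.6557 -0.3831  0.08  ] scene px [179.1 351. ] z3 [-302.  957.]
yaw -19.763096395491836 0.164786016498518
tray [0.616  0.4424 0.02  ] scene px [468.1 156. ] z3 [1142.  -18.]
tray [0.5698 0.1987 0.02  ] scene px [386.2 188.3] z3 [733. 143.]
tray [0.4258 0.224  0.02  ] scene px [358.1 148.1] z3 [592. -57.]
tray [0.473 0.469 0.02 ] scene px [436.9 119.9] z3 [ 987. -199.]
[0.52114035 0.33352477 0.02      ] [np.float64(0.14537160260014012), np.float64(0.2480928552861212), np.float64(0.1461384264098505), np.float64(0.24950559449186324)]
79.26838800398971
79.09497545720568
```

Run:
```python
from h import *
b=cv2.imread('pics/scene0.png')
cv2.imwrite('pics/z5.png',cv2.resize(b[235:355,120:245],None,fx=5,fy=5,interpolation=cv2.INTER_CUBIC))
```

```text
(no output)
```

View pics/z5.png

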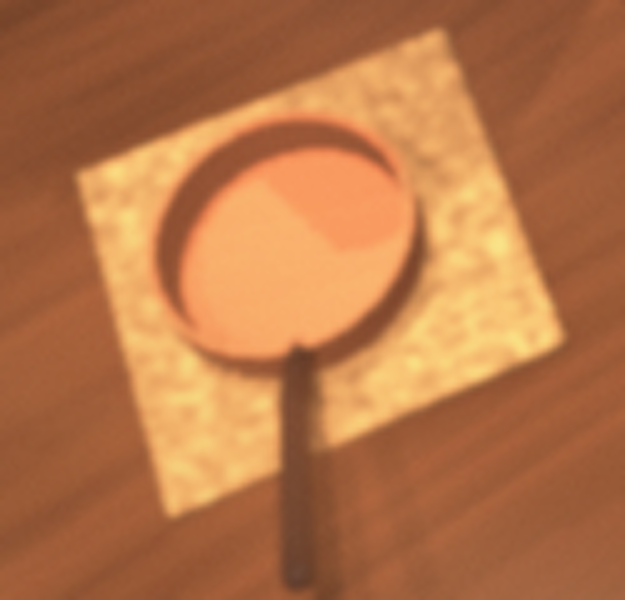

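Most scene and top measurements agree to within 1–2 mm, apart from the large pan, which I'll measure again before nesting. Next is a helper for computing moves, then the candlestick.

```bash
cat > go.py <<'E'
import sys
from h import *
o=robot.get_obs(); p=np.array(o['position']); r=R.from_quat(o['tool_rot'])
print('t',round(o['time'],2),'p',np.round(p,4),'angx',np.round(np.degrees(np.arctan2(*r.as_matrix()[[1,0],0])),2),'tilt',np.round(r.as_matrix()[:2,2],4),'F',np.round(o['ft_force'],1),'w',round(o['grip_width'],4),'q',np.round(o['q'],2))
def tgt(x,y,z,a):
    a=np.radians(a); T=R.from_matrix(np.array([[np.cos(a),np.sin(a),0],[np.sin(a),-np.cos(a),0],[0,0,-1]]).T if False else np.c_[[np.cos(a),np.sin(a),0],[np.sin(a),-np.cos(a),0],[0,0,-1]])
    d=r.inv().apply(np.array([x,y,z])-p)*1000; w=np.degrees((r.inv()*T).as_rotvec())
    print((x,y,z,round(np.degrees(a),1)),'->',np.round(d,1).tolist(),np.round(w,2).tolist())
v=list(map(float,sys.argv[1:]))
for i in range(0,len(v),4): tgt(*v[i:i+4])
E
python3 go.py .246 -.574 .26 90 .555 .0495 .26 90
```

```text
t 0.15 p [ 0.246  -0.5739  0.2218] angx 23.19 tilt [-0.0004  0.0016] F [-0.5 -0.2  0.9] w 0.087 q [-1.34  0.53  1.43 -0.    1.18 -0.18]
(0.246, -0.574, 0.26, np.float64(90.0)) -> [-0.1, -0.0, -38.2] [-0.07, -0.07, -66.81]
(0.555, 0.0495, 0.26, np.float64(90.0)) -> [529.5, -451.4, -37.3] [-0.07, -0.07, -66.81]
```

Call:
carry_out:
  series:
    - [20,-17,-15,0,0,-5,1]
    - [60,-51,-30,0,0,-12,1]
    - [105,-90,-37,0,0,-20,1]
    - [150,-128,-37,0,0,-28,1]
    - [195,-166,-37,0,0,-36,1]
    - [240,-205,-37,0,0,-44,1]
    - [285,-243,-37,0,0,-52,1]
    - [330,-281,-37,0,0,-60,1]
  force: 25

```text
time: 1.15
position: [0.4393, -0.184, 0.2594]
tool_rot: [0.746, 0.665, 0.0, -0.001]
ft_force: [0.5, -0.4, -1.0]
grip_width: 0.087
```

```bash
python3 go.py .555 .0495 .24 90
```

```text
t 1.15 p [ 0.4393 -0.184   0.2594] angx 83.44 tilt [-0.0001  0.0015] F [ 0.5 -0.4 -1. ] w 0.087 q [-0.63  0.28  1.75  0.    1.12 -0.52]
(0.555, 0.0495, 0.24, np.float64(90.0)) -> [245.1, 88.3, 19.7] [-0.01, -0.09, -6.56]
```

Call:
carry_out:
  series:
    - [45,16,0,0,0,-2,1]
    - [90,32,0,0,0,-4,1]
    - [135,48,0,0,0,-6,1]
    - [180,65,0,0,0,-6.6,1]
    - [220,79,0,0,0,-6.6,1]
    - [245,88.3,10,0,0,-6.6,1]
    - [245,88.3,15,0,0,-6.6,1]
    - [245,88.3,20,0,0,-6.6,1]

```text
time: 2.15
position: [0.5544, 0.0488, 0.2391]
tool_rot: [0.707, 0.707, -0.0, -0.001]
ft_force: [0.0, 0.4, -0.1]
grip_width: 0.0863
```

```bash
python3 go.py .555 .0495 .121 90; python3 -c "
from h import *
shot('wrist','w1.png')"
```

```text
t 2.15 p [0.5544 0.0488 0.2391] angx 90.04 tilt [-0.0014  0.0011] F [ 0.   0.4 -0.1] w 0.0863 q [-0.11  0.42  1.59  0.    1.14 -0.11]
(0.555, 0.0495, 0.121, np.float64(90.0)) -> [0.5, 0.8, 118.1] [-0.08, -0.06, 0.04]
```

View pics/w1.png

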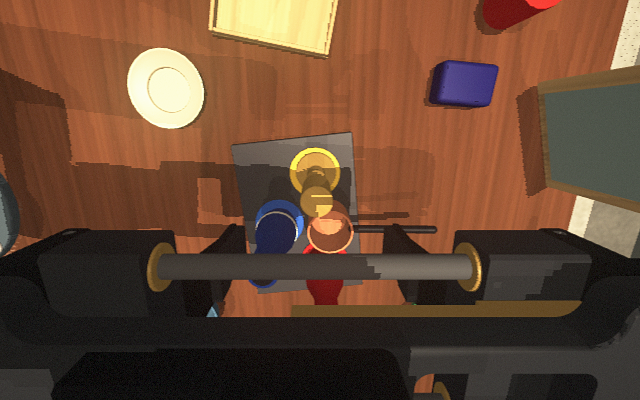

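The wrist view puts the candlestick top at about (317,202), centred between the fingers.

```bash
python3 -c "
from h import *
c=load('w1'); print(atz(c,317,202,.166),atz(c,315,171,.016))"
```

```text
[0.5576793  0.05141496 0.166     ] [0.55618109 0.05197815 0.016     ]
```

Call:
carry_out:
  series:
    - [0.5,0.8,25,0,0,0,1]
    - [0.5,0.8,50,0,0,0,1]
    - [0.5,0.8,75,0,0,0,1]
    - [0.5,0.8,100,0,0,0,1]
    - [0.5,0.8,112,0,0,0,1]
    - [0.5,0.8,118,0,0,0,1]
    - [0.5,0.8,118,0,0,0,-1]
    - [0.5,0.8,118,0,0,0,-1]

```text
time: 3.2
position: [0.5551, 0.0491, 0.1214]
tool_rot: [0.707, 0.707, 0.0, -0.001]
ft_force: [-0.2, 0.8, 0.0]
grip_width: 0.0745
```

```bash
python3 go.py .555 .0495 .121 90
```

```text
t 3.2 p [0.5551 0.0491 0.1214] angx 89.99 tilt [-0.0006  0.0011] F [-0.2  0.8  0. ] w 0.0745 q [-0.11  0.58  1.7   0.    0.87 -0.11]
(0.555, 0.0495, 0.121, np.float64(90.0)) -> [0.4, -0.1, 0.4] [-0.04, -0.06, -0.01]
```

Call:
carry_out:
  series:
    - [0,0,0,0,0,0,-1]
    - [0,0,0,0,0,0,-1]
    - [0,0,0,0,0,0,-1]
    - [0,0,0,0,0,0,-1]
    - [0,0,0,0,0,0,-1]
    - [0,0,0,0,0,0,-1]
    - [0,0,0,0,0,0,-1]
    - [0,0,0,0,0,0,-1]

```text
time: 4.2
position: [0.5554, 0.0491, 0.1214]
tool_rot: [0.707, 0.707, 0.0, -0.0]
ft_force: [0.6, -0.3, -0.9]
grip_width: 0.0291
```

```bash
python3 go.py .521 .3335 .121 90 .5361 .4121 .211 90
```

```text
t 4.2 p [0.5554 0.0491 0.1214] angx 89.99 tilt [-0.0002  0.0011] F [ 0.6 -0.3 -0.9] w 0.0291 q [-0.11  0.58  1.7   0.    0.87 -0.11]
(0.521, 0.3335, 0.121, np.float64(90.0)) -> [284.4, -34.4, 0.7] [-0.01, -0.06, -0.01]
(0.5361, 0.4121, 0.211, np.float64(90.0)) -> [363.1, -19.4, -89.2] [-0.01, -0.06, -0.01]
```

Call:
carry_out:
  series:
    - [0,0,-8,0,0,0,-1]
    - [0,0,-22,0,0,0,-1]
    - [5,0,-40,0,0,0,-1]
    - [20,-1,-55,0,0,0,-1]
    - [45,-2,-60,0,0,0,-1]
    - [80,-4,-60,0,0,0,-1]
    - [120,-6,-60,0,0,0,-1]
    - [160,-8,-60,0,0,0,-1]

```text
time: 5.2
position: [0.5467, 0.211, 0.1823]
tool_rot: [0.707, 0.707, 0.0, -0.001]
ft_force: [0.8, -0.8, -4.5]
grip_width: 0.0294
```

```bash
python3 go.py .5361 .4121 .181 90 .5361 .4121 .112 90
```

```text
t 5.2 p [0.5467 0.211  0.1823] angx 90.0 tilt [-0.0003  0.0014] F [ 0.8 -0.8 -4.5] w 0.0294 q [0.18 0.52 1.57 0.   1.04 0.18]
(0.5361, 0.4121, 0.181, np.float64(90.0)) -> [201.1, -10.6, 1.6] [-0.02, -0.08, -0.0]
(0.5361, 0.4121, 0.112, np.float64(90.0)) -> [201.0, -10.6, 70.6] [-0.02, -0.08, -0.0]
```

Call:
carry_out:
  series:
    - [40,-2,1,0,0,0,-1]
    - [80,-4,1,0,0,0,-1]
    - [120,-6,1,0,0,0,-1]
    - [155,-8,1,0,0,0,-1]
    - [180,-9.5,3,0,0,0,-1]
    - [195,-10.3,10,0,0,0,-1]
    - [201,-10.6,25,0,0,0,-1]
    - [201,-10.6,40,0,0,0,-1]

```text
time: 6.2
position: [0.5356, 0.4112, 0.1409]
tool_rot: [0.707, 0.707, -0.001, -0.001]
ft_force: [0.3, 1.2, -3.1]
grip_width: 0.0289
```

```bash
python3 go.py .5361 .4121 .111 90; python3 -c "
from h import *
shot('scene','s1.png')"
```

```text
t 6.2 p [0.5356 0.4112 0.1409] angx 89.99 tilt [-0.0018 -0.    ] F [ 0.3  1.2 -3.1] w 0.0289 q [0.49 0.69 1.37 0.   1.09 0.49]
(0.5361, 0.4121, 0.111, np.float64(90.0)) -> [0.9, 0.5, 29.9] [-0.11, 0.0, -0.01]
```

View pics/s1.png

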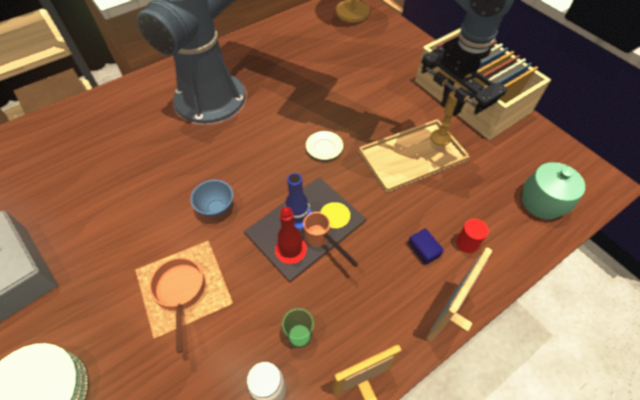

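The candlestick is upright at about (440,135), just above the far end of the tray. Lowering it slowly.

Call:
carry_out:
  series:
    - [0.9,0.5,12,0,0,0,-1]
    - [0.9,0.5,22,0,0,0,-1]
    - [0.9,0.5,26,0,0,0,-1]
    - [0.9,0.5,28,0,0,0,-1]
    - [0.9,0.5,29,0,0,0,-1]
    - [0.9,0.5,30,0,0,0,-1]
    - [0.9,0.5,30.5,0,0,0,-1]
    - [0.9,0.5,30.5,0,0,0,-1]

```text
time: 7.25
position: [0.5349, 0.4109, 0.1105]
tool_rot: [0.707, 0.707, -0.002, -0.001]
ft_force: [-3.3, -2.9, 8.3]
grip_width: 0.0294
```

Call:
carry_out:
  series:
    - [0,0,0,0,0,0,0.6]
    - [0,0,0,0,0,0,0.6]
    - [0,0,0,0,0,0,0.6]
    - [0,0,0,0,0,0,0.6]
    - [0,0,-10,0,0,0,0.6]
    - [0,0,-35,0,0,0,0.6]
    - [0,0,-75,0,0,0,0.6]
    - [0,0,-115,0,0,0,0.6]

```text
time: 8.25
position: [0.5354, 0.4111, 0.227]
tool_rot: [0.707, 0.707, -0.002, -0.001]
ft_force: [-0.3, -0.4, -0.3]
grip_width: 0.0696
```

```bash
python3 go.py .504 -.0255 .225 90; python3 -c "
from h import *
shot('scene','s2.png')"
```

```text
t 8.25 p [0.5354 0.4111 0.227 ] angx 89.97 tilt [-0.0045 -0.0019] F [-0.3 -0.4 -0.3] w 0.0696 q [0.49 0.59 1.29 0.   1.26 0.49]
(0.504, -0.0255, 0.225, np.float64(90.0)) -> [-436.6, -31.2, 3.0] [-0.26, 0.11, -0.03]
```

View pics/s2.png

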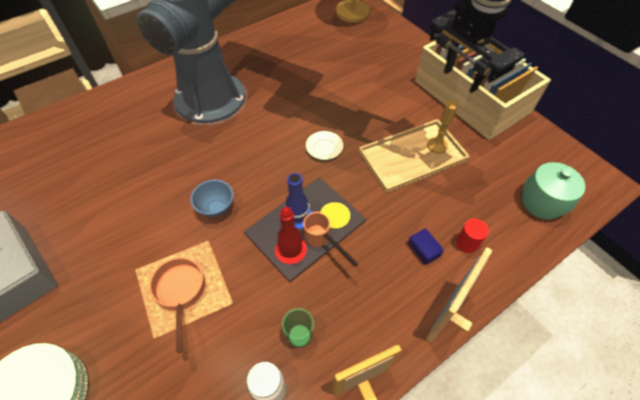

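The candlestick stands upright in the tray at about (438,148). Now the vase.

Call:
carry_out:
  series:
    - [-30,-2,-2,-0.3,0.1,0,0.6]
    - [-80,-6,-2,-0.3,0.1,0,0.6]
    - [-135,-10,-2,-0.3,0.1,0,0.6]
    - [-190,-14,-2,-0.3,0.1,0,0.6]
    - [-245,-17,0,-0.3,0.1,0,0.6]
    - [-300,-21,2,-0.3,0.1,0,0.6]
    - [-355,-25,3,-0.3,0.1,0,0.6]
    - [-405,-29,3,-0.3,0.1,0,0.6]

```text
time: 9.3
position: [0.5094, 0.0061, 0.2299]
tool_rot: [0.707, 0.707, 0.006, 0.003]
ft_force: [0.1, -0.1, 0.0]
grip_width: 0.0697
```

Call:
carry_out:
  series:
    - [-15,-1,0,0,0,0,0.6]
    - [-22,-1.5,0,0,0,0,0.6]
    - [-25,-2,0,0,0,0,0.6]
    - [-25,-2,0,0,0,0,0.6]

```text
time: 9.8
position: [0.5074, -0.0179, 0.2297]
tool_rot: [0.707, 0.707, 0.006, 0.003]
ft_force: [0.0, -0.2, -0.2]
grip_width: 0.0696
```

```bash
python3 -c "
from h import *
shot('wrist','w2.png')";python3 go.py .504 -.0255 .120 90
```

```text
t 9.85 p [ 0.5074 -0.0178  0.2297] angx 90.05 tilt [0.0126 0.0054] F [0.  0.5 0.2] w 0.07 q [-0.26  0.36  1.72  0.01  1.05 -0.27]
(0.504, -0.0255, 0.12, np.float64(90.0)) -> [-8.2, -4.8, 109.6] [0.72, -0.31, 0.05]
```

View pics/w2.png

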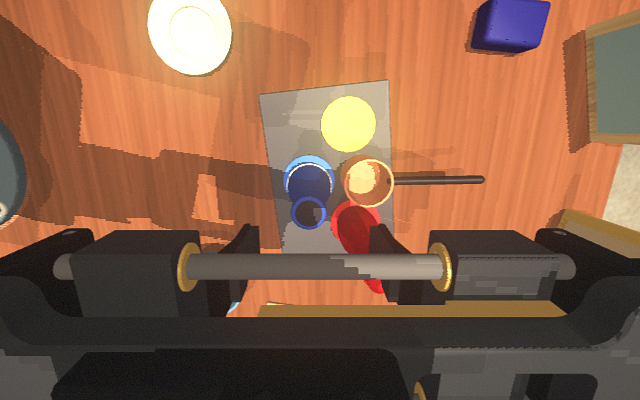

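Call:
carry_out:
  series:
    - [-4,-2.4,10,0.4,-0.2,0,0.6]
    - [-8.2,-4.8,10,0.7,-0.3,0,0.6]
    - [-8.2,-4.8,10,0.7,-0.3,0,0.6]
    - [-8.2,-4.8,10,0.7,-0.3,0,0.6]

```text
time: 10.35
position: [0.5029, -0.0261, 0.2197]
tool_rot: [0.707, 0.707, 0.0, 0.0]
ft_force: [-0.1, 0.3, 0.1]
grip_width: 0.0696
```

```bash
python3 go.py .504 -.0255 .120 90; python3 -c "
from h import *
c=load('w2'); print(atz(c,309,212.5,.161)); print(atz(c,348,124.5,.016)); print(atz(c,368,182.5,.07))"
```

```text
t 10.35 p [ 0.5029 -0.0261  0.2197] angx 90.04 tilt [0.0006 0.0002] F [-0.1  0.3  0.1] w 0.0696 q [-0.27  0.37  1.74  0.    1.04 -0.28]
(0.504, -0.0255, 0.12, np.float64(90.0)) -> [0.6, 1.1, 99.7] [0.03, -0.01, 0.04]
[ 0.50464174 -0.02336673  0.161     ]
[0.55555768 0.04963033 0.016     ]
[ 0.57454432 -0.01659488  0.07      ]
```

Call:
carry_out:
  series:
    - [1,1,30,0,0,0,0.6]
    - [1,1,60,0,0,0,0.6]
    - [1,1,85,0,0,0,0.6]
    - [1,1,96,0,0,0,0.6]
    - [1,1,99,0,0,0,-1]
    - [1,1,99,0,0,0,-1]
    - [1,1,99,0,0,0,-1]
    - [1,1,99,0,0,0,-1]

```text
time: 11.35
position: [0.5044, -0.0252, 0.1213]
tool_rot: [0.707, 0.707, 0.001, 0.001]
ft_force: [-0.0, -0.6, 0.3]
grip_width: 0.0376
```

Call:
carry_out:
  series:
    - [0,0,0,0,0,0,-1]
    - [0,0,0,0,0,0,-1]
    - [0,0,0,0,0,0,-1]
    - [0,0,0,0,0,0,-1]
    - [0,0,0,0,0,0,-1]

```text
time: 11.98
position: [0.5043, -0.0251, 0.1214]
tool_rot: [0.707, 0.707, 0.001, 0.001]
ft_force: [-0.8, -0.7, 0.9]
grip_width: 0.0315
```

```bash
python3 go.py .521 .3335 .18 90
```

```text
t 11.97 p [ 0.5043 -0.0251  0.1214] angx 90.04 tilt [ 0.0018 -0.0002] F [-0.8 -0.7  0.9] w 0.0315 q [-0.27  0.52  1.83  0.    0.79 -0.27]
(0.521, 0.3335, 0.18, np.float64(90.0)) -> [358.6, 17.1, -58.6] [0.11, 0.01, 0.04]
```

Call:
carry_out:
  series:
    - [0,0,-8,0,0,0,-1]
    - [0,0,-25,0,0,0,-1]
    - [0,0,-50,0,0,0,-1]
    - [5,0,-68,0,0,0,-1]
    - [25,1,-72,0,0,0,-1]
    - [60,3,-72,0,0,0,-1]
    - [100,5,-72,0,0,0,-1]
    - [140,7,-72,0,0,0,-1]

```text
time: 12.98
position: [0.5109, 0.116, 0.1936]
tool_rot: [0.707, 0.707, 0.001, 0.001]
ft_force: [0.4, 0.9, -2.4]
grip_width: 0.0315
```

```bash
python3 go.py .521 .3335 .18 90
```

```text
t 12.97 p [0.5109 0.116  0.1936] angx 90.01 tilt [ 0.0019 -0.0002] F [ 0.4  0.9 -2.4] w 0.0315 q [ 0.01  0.43  1.72 -0.    0.99  0.01]
(0.521, 0.3335, 0.18, np.float64(90.0)) -> [217.5, 10.1, 13.6] [0.11, 0.01, 0.01]
```

Call:
carry_out:
  series:
    - [40,2,2,0,0,0,-1]
    - [80,4,4,0,0,0,-1]
    - [120,6,6,0,0,0,-1]
    - [160,8,8,0,0,0,-1]
    - [192,9,12,0,0,0,-1]
    - [210,10,20,0,0,0,-1]
    - [217.5,10,32,0,0,0,-1]
    - [217.5,10,48,0,0,0,-1]

```text
time: 13.98
position: [0.5209, 0.333, 0.1446]
tool_rot: [0.707, 0.707, 0.0, 0.001]
ft_force: [-0.0, -0.2, -2.7]
grip_width: 0.0311
```

```bash
python3 go.py .521 .3335 .111 90
```

```text
t 13.97 p [0.5209 0.333  0.1446] angx 90.02 tilt [ 0.0018 -0.0008] F [-0.  -0.2 -2.7] w 0.0311 q [ 0.39  0.61  1.52 -0.    1.01  0.39]
(0.521, 0.3335, 0.111, np.float64(90.0)) -> [0.5, 0.0, 33.6] [0.1, 0.05, 0.02]
```

Call:
carry_out:
  series:
    - [0,0,14,0,0,0,-1]
    - [0,0,25,0,0,0,-1]
    - [0,0,30,0,0,0,-1]
    - [0,0,32,0,0,0,-1]
    - [0,0,33,0,0,0,-1]
    - [0,0,33.7,0,0,0,-1]
    - [0,0,34.2,0,0,0,-1]
    - [0,0,34.2,0,0,0,-1]

```text
time: 14.98
position: [0.521, 0.333, 0.1105]
tool_rot: [0.707, 0.707, 0.0, 0.001]
ft_force: [-0.3, -0.1, -2.6]
grip_width: 0.0313
```

Call:
carry_out:
  series:
    - [0,0,0,0,0,0,0.6]
    - [0,0,0,0,0,0,0.6]
    - [0,0,0,0,0,0,0.6]
    - [0,0,0,0,0,0,0.6]
    - [0,0,-10,0,0,0,0.6]
    - [0,0,-35,0,0,0,0.6]
    - [0,0,-75,0,0,0,0.6]
    - [0,0,-120,0,0,0,0.6]

```text
time: 15.98
position: [0.5204, 0.333, 0.2318]
tool_rot: [0.707, 0.707, 0.0, 0.001]
ft_force: [1.0, 0.5, -0.2]
grip_width: 0.0698
```

```bash
python3 go.py .5683 -.0884 .24 90; python3 -c "
from h import *
shot('scene','s3.png')"
```

```text
t 15.97 p [0.5204 0.333  0.2318] angx 90.02 tilt [ 0.0012 -0.001 ] F [ 1.   0.5 -0.2] w 0.0698 q [ 0.39  0.51  1.44 -0.    1.19  0.39]
(0.5683, -0.0884, 0.24, np.float64(90.0)) -> [-421.4, 47.7, -7.7] [0.07, 0.06, 0.02]
```

View pics/s3.png

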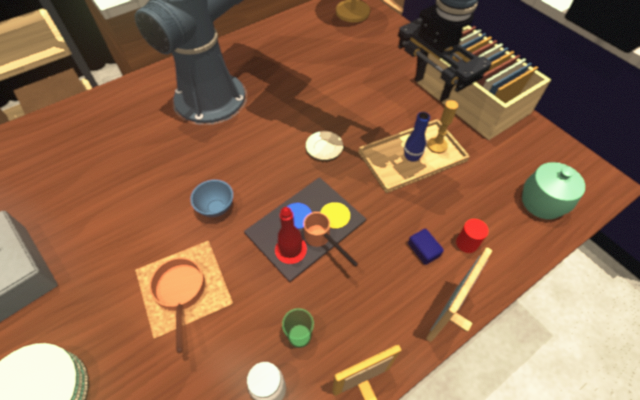

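The vase stands upright at about (416,140). The force showed no contact before I released it, so the gap was under 1 mm. I'll press to contact from now on. Next, the decanter.

Call:
carry_out:
  series:
    - [-30,3,-5,0,0,0,0.6]
    - [-80,9,-12,0,0,0,0.6]
    - [-135,15,-14,0,0,0,0.6]
    - [-190,21,-14,0,0,0,0.6]
    - [-245,28,-14,0,0,0,0.6]
    - [-300,34,-14,0,0,0,0.6]
    - [-350,40,-10,0,0,0,0.6]
    - [-390,44,-8,0,0,0,0.6]

```text
time: 17.02
position: [0.5685, -0.0575, 0.2467]
tool_rot: [0.707, 0.707, 0.007, 0.004]
ft_force: [0.7, 0.3, 0.4]
grip_width: 0.0701
```

Call:
carry_out:
  series:
    - [-15,2,0,0,0,0,0.6]
    - [-25,3,0,0,0,0,0.6]
    - [-28,3,0,0,0,0,0.6]
    - [-28,3,0,0,0,0,0.6]

```text
time: 17.52
position: [0.5713, -0.0844, 0.2467]
tool_rot: [0.707, 0.707, 0.007, 0.004]
ft_force: [0.4, -0.8, -0.2]
grip_width: 0.0694
```

```bash
python3 -c "
from h import *
shot('wrist','w3.png')";python3 go.py .5683 -.0884 .120 90
```

```text
t 17.57 p [ 0.5713 -0.0843  0.2467] angx 90.05 tilt [0.0144 0.0041] F [ 0.6  0.9 -0.3] w 0.0696 q [-0.34  0.43  1.54  0.01  1.16 -0.35]
(0.5683, -0.0884, 0.12, np.float64(90.0)) -> [-4.6, -4.9, 126.6] [0.83, -0.24, 0.04]
```

View pics/w3.png

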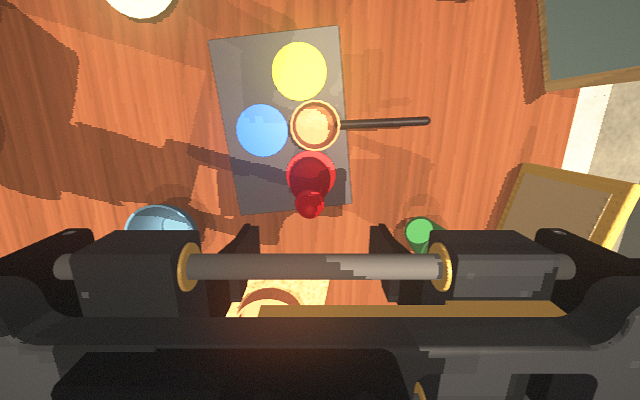

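Call:
carry_out:
  series:
    - [-2,-2.4,5,0.4,-0.1,0,0.6]
    - [-4.6,-4.9,10,0.8,-0.2,0,0.6]
    - [-4.6,-4.9,12,0.8,-0.2,0,0.6]
    - [-4.6,-4.9,12,0.8,-0.2,0,0.6]

```text
time: 18.08
position: [0.5665, -0.0888, 0.2343]
tool_rot: [0.707, 0.707, 0.0, -0.0]
ft_force: [1.0, 0.8, -0.3]
grip_width: 0.0696
```

```bash
python3 go.py .5683 -.0884 .122 90; python3 -c "
from h import *
c=load('w3'); 
for k in [(310,204.5,.172),(299.5,71.5,.016),(262,130,.016),(315.5,125.5,.07),(429,121,.08)]: print(atz(c,*k))"
```

```text
t 18.07 p [ 0.5665 -0.0888  0.2343] angx 90.04 tilt [-0.0001  0.0009] F [ 1.   0.8 -0.3] w 0.0696 q [-0.35  0.44  1.55  0.    1.15 -0.35]
(0.5683, -0.0884, 0.122, np.float64(90.0)) -> [0.3, 1.9, 112.3] [-0.01, -0.05, 0.04]
[ 0.56957637 -0.0844427   0.172     ]
[0.55637837 0.04971385 0.016     ]
[ 0.50376532 -0.02472455  0.016     ]
[ 0.57637243 -0.01776681  0.07      ]
[ 0.70702516 -0.01256917  0.08      ]
```

Call:
carry_out:
  series:
    - [0.5,2,30,0,0,0,0.6]
    - [0.5,2,60,0,0,0,0.6]
    - [1,2.3,90,0,0,0,0.6]
    - [1,2.3,105,0,0,0,0.6]
    - [1,2.3,112,0,0,0,-1]
    - [1,2.3,112,0,0,0,-1]
    - [1,2.3,112,0,0,0,-1]
    - [1,2.3,112,0,0,0,-1]

```text
time: 19.08
position: [0.5693, -0.0879, 0.1232]
tool_rot: [0.707, 0.707, 0.001, 0.0]
ft_force: [-0.2, -0.6, -0.2]
grip_width: 0.0375
```

Call:
carry_out:
  series:
    - [0,0,0,0,0,0,-1]
    - [0,0,0,0,0,0,-1]
    - [0,0,0,0,0,0,-1]
    - [0,0,0,0,0,0,-1]
    - [0,0,0,0,0,0,-1]
    - [0,0,0,0,0,0,-1]

```text
time: 19.82
position: [0.5694, -0.088, 0.1235]
tool_rot: [0.707, 0.707, 0.001, 0.001]
ft_force: [-1.2, 0.1, 5.4]
grip_width: 0.027
```

```bash
python3 go.py .506 .255 .22 90
```

```text
t 19.82 p [ 0.5694 -0.088   0.1235] angx 90.04 tilt [0.0019 0.0001] F [-1.2  0.1  5.4] w 0.027 q [-0.35  0.59  1.65  0.    0.9  -0.35]
(0.506, 0.255, 0.22, np.float64(90.0)) -> [343.0, -63.0, -96.6] [0.11, -0.01, 0.04]
```

Call:
carry_out:
  series:
    - [0,0,-8,0,0,0,-1]
    - [0,0,-28,0,0,0,-1]
    - [0,0,-58,0,0,0,-1]
    - [0,0,-85,0,0,0,-1]
    - [5,-1,-96,0,0,0,-1]
    - [25,-4,-97,0,0,0,-1]
    - [60,-11,-97,0,0,0,-1]
    - [100,-18,-97,0,0,0,-1]

```text
time: 20.82
position: [0.5493, 0.0142, 0.2188]
tool_rot: [0.707, 0.707, -0.0, -0.001]
ft_force: [1.1, 0.2, -2.5]
grip_width: 0.0272
```

```bash
python3 go.py .506 .255 .18 90
```

```text
t 20.82 p [0.5493 0.0142 0.2188] angx 90.0 tilt [-0.0017  0.0015] F [ 1.1  0.2 -2.5] w 0.0272 q [-0.18  0.43  1.63  0.    1.09 -0.18]
(0.506, 0.255, 0.18, np.float64(90.0)) -> [240.8, -43.2, 39.2] [-0.1, -0.08, 0.0]
```

Call:
carry_out:
  series:
    - [40,-7,0,0,0,0,-1]
    - [80,-14,0,0,0,0,-1]
    - [120,-22,5,0,0,0,-1]
    - [160,-29,12,0,0,0,-1]
    - [195,-35,22,0,0,0,-1]
    - [225,-40,32,0,0,0,-1]
    - [239,-43,45,0,0,0,-1]
    - [241,-43,60,0,0,0,-1]

```text
time: 21.82
position: [0.5049, 0.256, 0.1577]
tool_rot: [0.706, 0.708, -0.001, -0.001]
ft_force: [-0.2, -0.1, -3.6]
grip_width: 0.0271
```

```bash
python3 go.py .506 .255 .1125 90
```

```text
t 21.82 p [0.5049 0.256  0.1577] angx 90.12 tilt [-0.0034  0.0007] F [-0.2 -0.1 -3.6] w 0.0271 q [0.27 0.53 1.64 0.   0.97 0.27]
(0.506, 0.255, 0.1125, np.float64(90.0)) -> [-1.0, 1.2, 45.2] [-0.19, -0.04, 0.12]
```

Call:
carry_out:
  series:
    - [-1,1,15,-0.1,0,0,-1]
    - [-1,1,30,-0.2,0,0,-1]
    - [-1,1,38,-0.2,0,0,-1]
    - [-1,1,42,-0.2,0,0,-1]
    - [-1,1,44,-0.2,0,0,-1]
    - [-1,1,45,-0.2,0,0,-1]
    - [-1,1,45.5,-0.2,0,0,-1]
    - [-1,1,46,-0.2,0,0,-1]

```text
time: 22.82
position: [0.5061, 0.2553, 0.1126]
tool_rot: [0.706, 0.708, 0.001, 0.0]
ft_force: [-1.6, -0.1, 4.5]
grip_width: 0.0274
```

```bash
python3 go.py .506 .255 .1125 90
```

```text
t 22.82 p [0.5061 0.2553 0.1126] angx 90.12 tilt [0.0013 0.0012] F [-1.6 -0.1  4.5] w 0.0274 q [0.27 0.6  1.68 0.   0.86 0.27]
(0.506, 0.255, 0.1125, np.float64(90.0)) -> [-0.3, -0.1, 0.1] [0.07, -0.07, 0.12]
```

The decanter is in contact. Release it and lift.

Call:
carry_out:
  series:
    - [0,0,0,0,0,0,0.6]
    - [0,0,0,0,0,0,0.6]
    - [0,0,0,0,0,0,0.6]
    - [0,0,0,0,0,0,0.6]
    - [0,0,-10,0,0,0,0.6]
    - [0,0,-35,0,0,0,0.6]
    - [0,0,-75,0,0,0,0.6]
    - [0,0,-115,0,0,0,0.6]

```text
time: 23.82
position: [0.5058, 0.2551, 0.2292]
tool_rot: [0.706, 0.708, 0.001, 0.0]
ft_force: [0.1, 1.1, -0.1]
grip_width: 0.0696
```

```bash
python3 go.py .575 -.018 .20 2.5; python3 -c "
from h import *
shot('scene','s4.png'); c=shot('top','t4.png');a=c['pixels'][:,:,::-1]
cv2.imwrite('pics/z6.png',cv2.resize(a[130:280,280:410],None,fx=5,fy=4,interpolation=cv2.INTER_CUBIC))
cv2.imwrite('pics/z7.png',cv2.resize(a[150:300,430:540],None,fx=5,fy=4,interpolation=cv2.INTER_CUBIC))"
```

```text
t 23.82 p [0.5058 0.2551 0.2292] angx 90.13 tilt [0.0013 0.0012] F [ 0.1  1.1 -0.1] w 0.0696 q [0.27 0.44 1.58 0.   1.12 0.27]
(0.575, -0.018, 0.2, np.float64(2.5)) -> [-273.3, 68.5, 28.9] [0.01, -0.11, 87.63]
```

View pics/s4.png

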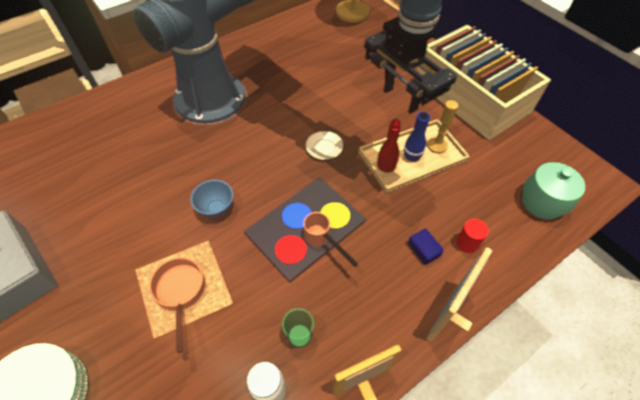

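View pics/z6.png

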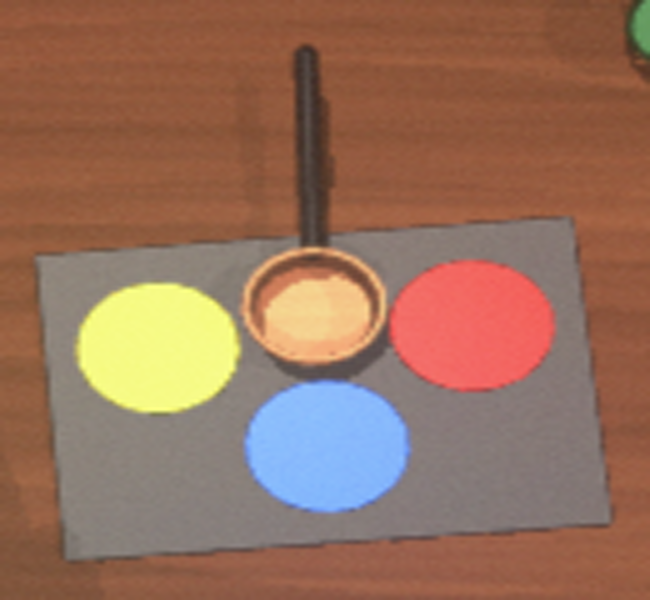

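View pics/z7.png

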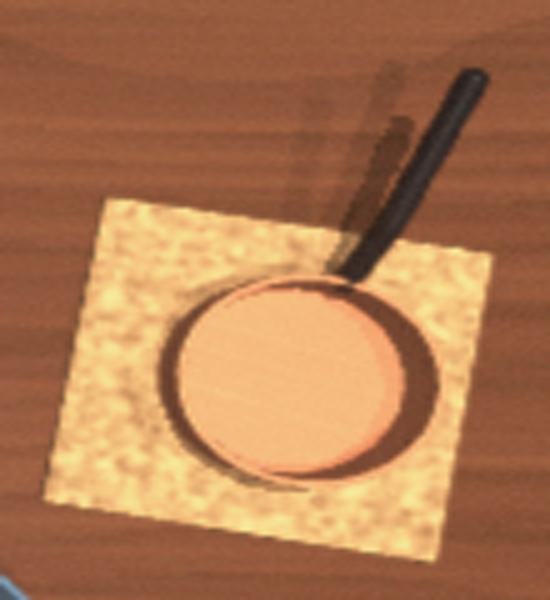

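All three stand upright in the tray and the small pan hasn't moved. I'll refine the coaster and pan positions from both cameras.

```bash
cat > fit.py <<'E'
from h import *
from scipy.optimize import least_squares
c=load('t4'); s=load('scene4') if False else load('s4')
def cen(cam,box,f):
    a=cam['pixels'][box[1]:box[3],box[0]:box[2]].astype(int); m=f(a[...,0],a[...,1],a[...,2]).astype(np.uint8)
    n,l,st,ce=cv2.connectedComponentsWithStats(m); k=1+np.argmax(st[1:,4]); return ce[k]+[box[0],box[1]],st[k,4]
fs={'red':lambda r,g,b:(r>180)&(g<120)&(b<120),'yel':lambda r,g,b:(r>180)&(g>180)&(b<140),'blu':lambda r,g,b:(b>200)&(r<140)}
for n,f in fs.items():
    u,A=cen(c,(285,185,405,275),f); v,B=cen(s,(240,180,370,280),f)
    print(n,A,B,np.round(u,1),atz(c,*u,.016).round(4),atz(s,*v,.016).round(4))
z=lambda x,y,ox,oy,fx,fy:((x+.5)/fx+ox-.5,(y+.5)/fy+oy-.5)
u=z(306.5,379,430,150,5,4)
for h in (.034,.038,.042,.046): print(h,atz(c,*u,h).round(4),atz(s,*z(284,239,120,235,5,5),h).round(4))
u=z(474,77,430,150,5,4)
for h in (.08,.085):
  print('tip',atz(c,*u,h).round(4), atz(s,*z(297,578,120,235,5,5),h).round(4))
E
python3 fit.py
```

```text
red 847 732 [373.9 210.9] [ 0.5696 -0.0886  0.016 ] [ 0.5702 -0.0879  0.016 ]
yel 830 528 [311.1 216.4] [0.5547 0.0487 0.016 ] [0.556  0.0533 0.016 ]
blu 747 503 [345.7 242.2] [ 0.5002 -0.028   0.016 ] [ 0.4995 -0.028   0.016 ]
0.034 [ 0.5022 -0.3323  0.034 ] [ 0.5039 -0.3322  0.034 ]
0.038 [ 0.5022 -0.3308  0.038 ] [ 0.5061 -0.332   0.038 ]
0.042 [ 0.5022 -0.3293  0.042 ] [ 0.5083 -0.3318  0.042 ]
0.046 [ 0.5023 -0.3277  0.046 ] [ 0.5105 -0.3316  0.046 ]
tip [ 0.6552 -0.3836  0.08  ] [ 0.6543 -0.3827  0.08  ]
tip [ 0.6542 -0.3813  0.085 ] [ 0.6563 -0.382   0.085 ]
```

Call:
carry_out:
  series:
    - [-20,5,0,0,0,8,1]
    - [-60,15,0,0,0,17,1]
    - [-105,26,0,0,0,26,1]
    - [-150,38,5,0,0,35,1]
    - [-195,49,10,0,0,44,1]
    - [-230,58,15,0,0,53,1]
    - [-255,64,20,0,0,62,1]
    - [-268,67,28,0,0,71,1]

```text
time: 24.92
position: [0.5774, -0.0132, 0.2044]
tool_rot: [0.987, 0.163, 0.006, -0.001]
ft_force: [-0.5, -0.4, 0.1]
grip_width: 0.0871
```

Call:
carry_out:
  series:
    - [0,0,0,0,0,9,1]
    - [0,0,0,0,0,16,1]
    - [0,0,0,0,0,16.5,1]
    - [0,0,0,0,0,16.5,1]

```text
time: 25.42
position: [0.5771, -0.0131, 0.2043]
tool_rot: [1.0, 0.02, 0.006, -0.002]
ft_force: [0.1, 0.5, -0.9]
grip_width: 0.0874
```

```bash
python3 go.py .5745 -.018 .20 2.5
```

```text
t 25.43 p [ 0.5771 -0.0131  0.2043] angx 2.33 tilt [0.0118 0.0041] F [ 0.1  0.5 -0.9] w 0.0874 q [-0.22  0.48  1.58  0.01  1.07  1.31]
(0.5745, -0.018, 0.2, np.float64(2.5)) -> [-2.9, 4.8, 4.2] [-0.21, -0.69, -0.17]
```

Call:
carry_out:
  series:
    - [-1.5,2.5,5,-0.1,-0.4,-0.2,1]
    - [-3,5,15,-0.2,-0.7,-0.2,1]
    - [-3,5,25,-0.2,-0.7,-0.2,1]
    - [-3,5,30,-0.2,-0.7,-0.2,1]
    - [-3,5,30,-0.2,-0.7,-0.2,1]

```text
time: 26.05
position: [0.5743, -0.018, 0.1735]
tool_rot: [1.0, 0.022, -0.001, -0.0]
ft_force: [0.1, 1.7, -0.6]
grip_width: 0.0869
```

```bash
python3 go.py .5745 -.018 .043 2.5; python3 -c "
from h import *
shot('wrist','w5.png')"
```

```text
t 26.05 p [ 0.5743 -0.018   0.1735] angx 2.54 tilt [-0.0017  0.0005] F [ 0.1  1.7 -0.6] w 0.0869 q [-0.23  0.52  1.61  0.    1.01  1.3 ]
(0.5745, -0.018, 0.043, np.float64(2.5)) -> [0.4, 0.1, 130.5] [-0.03, 0.1, 0.04]
```

View pics/w5.png

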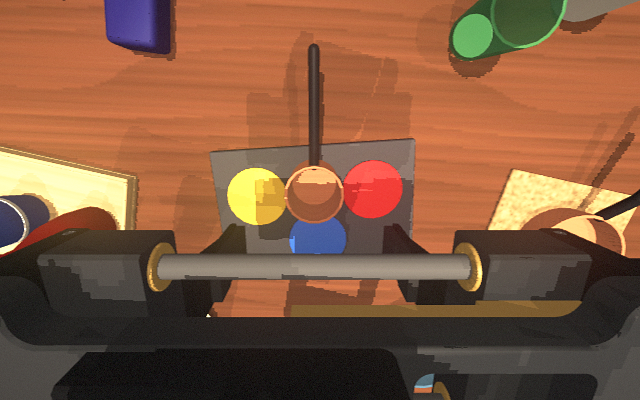

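The pan, at (315,192), is centred between the fingers with its handle pointing straight up in the picture. Descending.

Call:
carry_out:
  series:
    - [0.4,0,30,0,0,0,1]
    - [0.4,0,60,0,0,0,1]
    - [0.4,0,90,0,0,0,1]
    - [0.4,0,115,0,0,0,1]
    - [0.4,0,127,0,0,0,1]
    - [0.4,0,131,0,0,0,1]
    - [0.4,0,131,0,0,0,-1]
    - [0.4,0,131,0,0,0,-1]

```text
time: 27.1
position: [0.5758, -0.0182, 0.0439]
tool_rot: [1.0, 0.022, 0.001, 0.0]
ft_force: [-0.3, -0.3, 0.3]
grip_width: 0.0745
```

Call:
carry_out:
  series:
    - [0,0,0,0,0,0,-1]
    - [0,0,0,0,0,0,-1]
    - [0,0,0,0,0,0,-1]
    - [0,0,0,0,0,0,-1]

```text
time: 27.6
position: [0.5763, -0.0181, 0.0447]
tool_rot: [1.0, 0.022, 0.001, 0.0]
ft_force: [-0.9, 0.2, 6.1]
grip_width: 0.0599
```

```bash
python3 go.py .5745 -.018 .15 2.5 .503 -.3315 .15 71.3
```

```text
t 27.6 p [ 0.5763 -0.0181  0.0447] angx 2.54 tilt [ 0.0026 -0.0004] F [-0.9  0.2  6.1] w 0.0599 q [-0.23  0.72  1.69  0.    0.73  1.3 ]
(0.5745, -0.018, 0.15, np.float64(2.5)) -> [-1.5, -0.2, -105.3] [0.03, -0.15, 0.04]
(0.503, -0.3315, 0.15, np.float64(71.3)) -> [-86.8, 309.9, -105.4] [0.11, -0.11, -68.76]
```

Call:
carry_out:
  series:
    - [0,0,-8,0,0,0,-1]
    - [0,0,-28,0,0,0,-1]
    - [0,0,-58,0,0,0,-1]
    - [0,4,-85,0,0,-2,-1]
    - [-4,18,-100,0,0,-6,-1]
    - [-12,42,-105,0,0,-11,-1]
    - [-22,75,-105,0,0,-18,-1]
    - [-33,110,-105,0,0,-26,-1]

```text
time: 28.6
position: [0.5471, -0.13, 0.1495]
tool_rot: [0.968, 0.249, 0.001, 0.0]
ft_force: [0.9, -0.6, -3.0]
grip_width: 0.0599
```

```bash
python3 go.py .503 -.3315 .15 71.3
```

```text
t 28.6 p [ 0.5471 -0.13    0.1495] angx 28.85 tilt [ 0.0017 -0.0001] F [ 0.9 -0.6 -3. ] w 0.0599 q [-0.43  0.54  1.66  0.    0.94  0.63]
(0.503, -0.3315, 0.15, np.float64(71.3)) -> [-135.9, 155.3, -0.6] [0.08, -0.06, -42.45]
```

Call:
carry_out:
  series:
    - [-20,23,0,0,0,-7,-1]
    - [-43,49,0,0,0,-14,-1]
    - [-66,75,0,0,0,-21,-1]
    - [-89,101,0,0,0,-28,-1]
    - [-110,125,0,0,0,-35,-1]
    - [-126,143,0,0,0,-40,-1]
    - [-134,153,0,0,0,-42.4,-1]
    - [-136,155.3,0,0,0,-42.4,-1]

```text
time: 29.6
position: [0.5022, -0.3322, 0.149]
tool_rot: [0.813, 0.582, 0.0, -0.0]
ft_force: [-0.1, -0.4, -2.3]
grip_width: 0.0596
```

```bash
python3 go.py .503 -.3315 .08 71.3;python3 -c "
from h import *
b=shot('wrist','w6.png');b=shot('scene','s6.png')['pixels'][:,:,::-1]; b2=shot('top','t6.png')['pixels'][:,:,::-1]
cv2.imwrite('pics/z8.png',np.hstack([cv2.resize(b[215:365,110:260],None,fx=2.6,fy=3,interpolation=cv2.INTER_CUBIC),cv2.resize(b2[140:290,410:560],None,fx=2.6,fy=3,interpolation=cv2.INTER_CUBIC)]))"
```

```text
t 29.6 p [ 0.5022 -0.3322  0.149 ] angx 71.14 tilt [0.0008 0.0006] F [-0.1 -0.4 -2.3] w 0.0596 q [-0.77  0.59  1.56  0.    0.99 -0.44]
(0.503, -0.3315, 0.08, np.float64(71.3)) -> [0.9, 0.5, 69.0] [0.03, -0.05, -0.16]
```

View pics/z8.png

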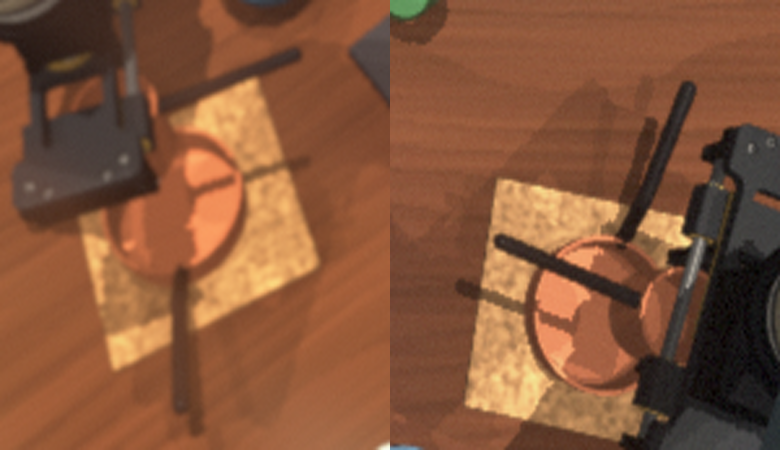

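View pics/w6.png

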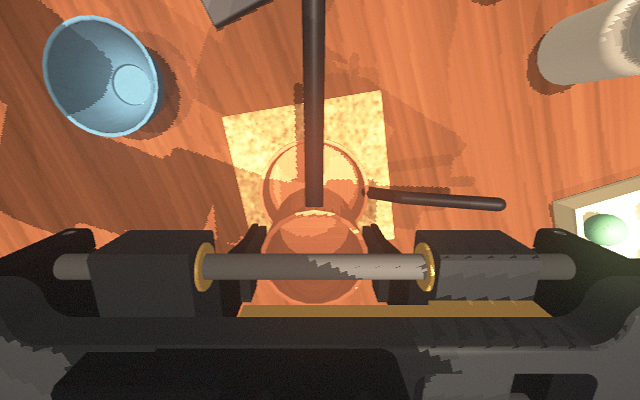

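The handles are square to each other and the pan is centred over the large one. Lowering into it.

Call:
carry_out:
  series:
    - [0.9,0.5,12,0,0,-0.1,-1]
    - [0.9,0.5,32,0,0,-0.1,-1]
    - [0.9,0.5,55,0,0,-0.1,-1]
    - [0.9,0.5,75,0,0,-0.1,-1]
    - [0.9,0.5,90,0,0,-0.1,-1]
    - [0.9,0.5,98,0,0,-0.1,-1]
    - [0.9,0.5,101,0,0,-0.1,-1]
    - [0.9,0.5,102,0,0,-0.1,-1]

```text
time: 30.75
position: [0.5037, -0.3303, 0.0474]
tool_rot: [0.812, 0.583, 0.001, 0.0]
ft_force: [-0.4, -0.3, -2.0]
grip_width: 0.0602
```

```bash
python3 go.py .503 -.3315 .04 71.3
```

```text
t 30.75 p [ 0.5037 -0.3303  0.0474] angx 71.32 tilt [0.0015 0.0004] F [-0.4 -0.3 -2. ] w 0.0602 q [-0.77  0.74  1.62  0.    0.79 -0.44]
(0.503, -0.3315, 0.04, np.float64(71.3)) -> [-1.4, -0.3, 7.4] [0.07, -0.05, 0.02]
```

Call:
carry_out:
  series:
    - [-1,0,2,0,0,0,-1]
    - [-1,0,4,0,0,0,-1]
    - [-1,0,5,0,0,0,-1]
    - [-1,0,6,0,0,0,-1]
    - [-1,0,6,0,0,0,-1]

```text
time: 31.38
position: [0.5034, -0.3316, 0.0427]
tool_rot: [0.812, 0.583, 0.001, 0.001]
ft_force: [-1.3, 1.1, 5.2]
grip_width: 0.0598
```

```bash
python3 go.py .503 -.3315 .04 71.3
```

```text
t 31.38 p [ 0.5034 -0.3316  0.0427] angx 71.33 tilt [ 0.0017 -0.0004] F [-1.3  1.1  5.2] w 0.0598 q [-0.77  0.74  1.62  0.    0.78 -0.44]
(0.503, -0.3315, 0.04, np.float64(71.3)) -> [-0.1, -0.4, 2.7] [0.1, -0.01, 0.03]
```

Contact (+5 N, about 7 N more than when it was hanging). Opening only partway inside the large pan, then lifting.

Call:
carry_out:
  series:
    - [0,0,0,0,0,0,0.6]
    - [0,0,0,0,0,0,0.6]
    - [0,0,0,0,0,0,0.6]
    - [0,0,-5,0,0,0,0.6]
    - [0,0,-25,0,0,0,0.6]
    - [0,0,-65,0,0,0,0.6]
    - [0,0,-115,0,0,0,0.6]
    - [0,0,-165,0,0,0,0.6]

```text
time: 32.38
position: [0.503, -0.3313, 0.2093]
tool_rot: [0.812, 0.583, 0.001, 0.0]
ft_force: [2.1, -0.7, 0.7]
grip_width: 0.0695
```

```bash
python3 go.py .5694 -.088 .23 90 .52 .0 .235 90 .506 .255 .235 90;python3 -c "
from h import *
b=shot('wrist','w7.png');b=shot('scene','s7.png')['pixels'][:,:,::-1]; b2=shot('top','t7.png')['pixels'][:,:,::-1]
cv2.imwrite('pics/z9.png',np.hstack([cv2.resize(b[215:365,110:260],None,fx=2.6,fy=3,interpolation=cv2.INTER_CUBIC),cv2.resize(b2[140:290,410:560],None,fx=2.6,fy=3,interpolation=cv2.INTER_CUBIC)]))"
```

```text
t 32.38 p [ 0.503  -0.3313  0.2093] angx 71.33 tilt [ 0.0015 -0.0001] F [ 2.1 -0.7  0.7] w 0.0695 q [-0.77  0.51  1.51  0.    1.12 -0.44]
(0.5694, -0.088, 0.23, np.float64(90.0)) -> [251.8, -14.9, -20.7] [0.09, -0.01, -18.67]
(0.52, 0.0, 0.235, np.float64(90.0)) -> [319.3, -89.9, -25.8] [0.09, -0.01, -18.67]
(0.506, 0.255, 0.235, np.float64(90.0)) -> [556.4, -184.8, -25.8] [0.09, -0.01, -18.67]
```

View pics/z9.png

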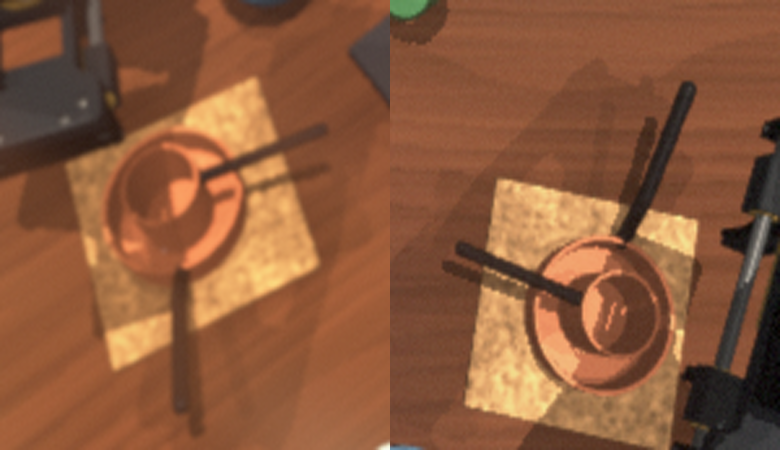

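The pans are nested with the handles about 90° apart, and the large pan hasn't moved. Now the decanter goes back first.

Call:
carry_out:
  series:
    - [30,-10,-10,0,0,-2,0.6]
    - [85,-28,-20,0,0,-5,0.6]
    - [140,-46,-26,0,0,-8,0.6]
    - [195,-65,-26,0,0,-11,0.6]
    - [250,-83,-26,0,0,-14,0.6]
    - [305,-101,-26,0,0,-16,0.6]
    - [360,-120,-26,0,0,-18.7,0.6]
    - [410,-136,-26,0,0,-18.7,0.6]

```text
time: 33.52
position: [0.5055, 0.1012, 0.2335]
tool_rot: [0.707, 0.708, -0.001, 0.004]
ft_force: [1.1, -0.0, 0.4]
grip_width: 0.0692
```

```bash
python3 go.py .5060 .2552 .235 90
```

```text
t 33.52 p [0.5055 0.1012 0.2335] angx 90.08 tilt [ 0.0043 -0.0057] F [ 1.1 -0.   0.4] w 0.0692 q [-0.02  0.37  1.69 -0.01  1.08 -0.01]
(0.506, 0.2552, 0.235, np.float64(90.0)) -> [154.0, 0.7, -2.4] [0.25, 0.33, 0.08]
```

Call:
carry_out:
  series:
    - [45,0,-2,0.2,0.3,0,0.6]
    - [90,0,-2,0.2,0.3,0,0.6]
    - [125,0.5,-2,0.2,0.3,0,0.6]
    - [148,0.7,-2,0.2,0.3,0,0.6]
    - [154,0.7,-2,0.2,0.3,0,0.6]
    - [154,0.7,-2,0.2,0.3,0,0.6]

```text
time: 34.28
position: [0.5053, 0.2548, 0.2336]
tool_rot: [0.706, 0.708, -0.001, 0.0]
ft_force: [-0.8, 0.7, 0.1]
grip_width: 0.0699
```

```bash
python3 go.py .5061 .2553 .1126 90.1
```

```text
t 34.27 p [0.5053 0.2548 0.2336] angx 90.11 tilt [-0.0011 -0.0015] F [-0.8  0.7  0.1] w 0.0699 q [ 0.27  0.44  1.57 -0.    1.14  0.27]
(0.5061, 0.2553, 0.1126, np.float64(90.1)) -> [0.7, 0.9, 121.0] [-0.07, 0.08, 0.01]
```

Call:
carry_out:
  series:
    - [0.5,0.9,30,0,0,0,0.6]
    - [0.5,0.9,60,0,0,0,0.6]
    - [0.5,0.9,90,0,0,0,0.6]
    - [0.5,0.9,112,0,0,0,0.6]
    - [0.5,0.9,121,0,0,0,-1]
    - [0.5,0.9,121,0,0,0,-1]
    - [0.5,0.9,121,0,0,0,-1]
    - [0.5,0.9,121,0,0,0,-1]

```text
time: 35.28
position: [0.5067, 0.2552, 0.1136]
tool_rot: [0.706, 0.708, -0.0, 0.001]
ft_force: [0.0, 0.3, 0.4]
grip_width: 0.0375
```

Call:
carry_out:
  series:
    - [0,0,0,0,0,0,-1]
    - [0,0,0,0,0,0,-1]
    - [0,0,0,0,0,0,-1]
    - [0,0,0,0,0,0,-1]
    - [0,0,0,0,0,0,-1]
    - [0,0,0,0,0,0,-1]

```text
time: 36.02
position: [0.5069, 0.2554, 0.114]
tool_rot: [0.706, 0.708, 0.0, 0.001]
ft_force: [-1.1, 0.2, 4.9]
grip_width: 0.0273
```

```bash
python3 go.py .5697 -.088 .20 90
```

```text
t 36.02 p [0.5069 0.2554 0.114 ] angx 90.11 tilt [ 0.0012 -0.0008] F [-1.1  0.2  4.9] w 0.0273 q [ 0.27  0.6   1.68 -0.    0.87  0.27]
(0.5697, -0.088, 0.2, np.float64(90.0)) -> [-343.5, 62.3, -85.6] [0.07, 0.04, 0.11]
```

Call:
carry_out:
  series:
    - [0,0,-8,0,0,0,-1]
    - [0,0,-25,0,0,0,-1]
    - [-3,0.5,-48,0,0,0,-1]
    - [-18,3,-60,0,0,0,-1]
    - [-45,8,-64,0,0,0,-1]
    - [-82,15,-66,0,0,0,-1]
    - [-122,22,-66,0,0,0,-1]
    - [-162,29,-66,0,0,0,-1]

```text
time: 37.02
position: [0.5358, 0.0913, 0.1798]
tool_rot: [0.706, 0.708, -0.0, 0.001]
ft_force: [-0.4, -0.3, -3.1]
grip_width: 0.0274
```

```bash
python3 go.py .5697 -.088 .165 90
```

```text
t 37.02 p [0.5358 0.0913 0.1798] angx 90.1 tilt [ 0.0003 -0.0012] F [-0.4 -0.3 -3.1] w 0.0274 q [-0.04  0.48  1.68 -0.    0.98 -0.04]
(0.5697, -0.088, 0.165, np.float64(90.0)) -> [-179.4, 33.6, 15.0] [0.02, 0.07, 0.1]
```

Call:
carry_out:
  series:
    - [-40,7.5,2,0,0,0,-1]
    - [-80,15,4,0,0,0,-1]
    - [-118,22,6,0,0,0,-1]
    - [-148,28,8,0,0,0,-1]
    - [-168,31.5,10,0,0,0.1,-1]
    - [-178,33.3,15,0,0,0.1,-1]
    - [-179.4,33.6,25,0,0,0.1,-1]
    - [-179.4,33.6,35,0,0,0.1,-1]

```text
time: 38.02
position: [0.5691, -0.087, 0.1441]
tool_rot: [0.707, 0.707, -0.0, -0.0]
ft_force: [-0.2, -0.1, -2.6]
grip_width: 0.0272
```

```bash
python3 go.py .5697 -.088 .125 90
```

```text
t 38.02 p [ 0.5691 -0.087   0.1441] angx 90.04 tilt [-0.001  -0.0004] F [-0.2 -0.1 -2.6] w 0.0272 q [-0.35  0.56  1.63 -0.    0.95 -0.35]
(0.5697, -0.088, 0.125, np.float64(90.0)) -> [-1.0, 0.7, 19.1] [-0.05, 0.02, 0.04]
```

Call:
carry_out:
  series:
    - [-1,0.7,8,0,0,0,-1]
    - [-1,0.7,14,0,0,0,-1]
    - [-1,0.7,17,0,0,0,-1]
    - [-1,0.7,18,0,0,0,-1]
    - [-1,0.7,19,0,0,0,-1]
    - [-1,0.7,19.7,0,0,0,-1]
    - [-1,0.7,20,0,0,0,-1]

```text
time: 38.9
position: [0.5701, -0.0882, 0.1251]
tool_rot: [0.707, 0.707, -0.0, 0.0]
ft_force: [-1.5, 0.7, 5.0]
grip_width: 0.0275
```

```bash
python3 go.py .5697 -.088 .125 90
```

```text
t 38.9 p [ 0.5701 -0.0882  0.1251] angx 90.05 tilt [ 0.0001 -0.0008] F [-1.5  0.7  5. ] w 0.0275 q [-0.35  0.59  1.64 -0.    0.91 -0.35]
(0.5697, -0.088, 0.125, np.float64(90.0)) -> [0.2, -0.4, 0.1] [0.01, 0.05, 0.05]
```

Call:
carry_out:
  series:
    - [0,0,0,0,0,0,0.6]
    - [0,0,0,0,0,0,0.6]
    - [0,0,0,0,0,0,0.6]
    - [0,0,0,0,0,0,0.6]
    - [0,0,-10,0,0,0,0.6]
    - [0,0,-35,0,0,0,0.6]
    - [0,0,-75,0,0,0,0.6]
    - [0,0,-110,0,0,0,0.6]

```text
time: 39.9
position: [0.5703, -0.0882, 0.237]
tool_rot: [0.707, 0.707, -0.0, 0.001]
ft_force: [0.1, -0.6, -0.0]
grip_width: 0.0697
```

```bash
python3 go.py .521 .333 .225 90
```

```text
t 39.9 p [ 0.5703 -0.0882  0.237 ] angx 90.04 tilt [ 0.0012 -0.0012] F [ 0.1 -0.6 -0. ] w 0.0697 q [-0.35  0.45  1.54 -0.    1.15 -0.35]
(0.521, 0.333, 0.225, np.float64(90.0)) -> [421.3, -49.0, 11.5] [0.07, 0.07, 0.04]
```

Call:
carry_out:
  series:
    - [30,-3,0,0,0,0,0.6]
    - [80,-9,0,0,0,0,0.6]
    - [135,-16,0,0,0,0,0.6]
    - [190,-22,2,0,0,0,0.6]
    - [245,-29,4,0,0,0,0.6]
    - [300,-35,6,0,0,0,0.6]
    - [350,-41,9,0,0,0,0.6]
    - [395,-46,11,0,0,0,0.6]

```text
time: 40.9
position: [0.5236, 0.3087, 0.2262]
tool_rot: [0.707, 0.708, 0.0, 0.001]
ft_force: [-0.0, -0.5, 0.9]
grip_width: 0.0696
```

Call:
carry_out:
  series:
    - [10,-1,0,0,0,0,0.6]
    - [20,-2,0,0,0,0,0.6]
    - [22,-2,0,0,0,0,0.6]
    - [22,-2,0,0,0,0,0.6]

```text
time: 41.4
position: [0.5219, 0.3297, 0.2263]
tool_rot: [0.707, 0.707, 0.0, 0.001]
ft_force: [-0.8, -0.2, 0.2]
grip_width: 0.07
```

```bash
python3 go.py .521 .333 .1105 90
```

```text
t 41.4 p [0.5219 0.3297 0.2263] angx 90.02 tilt [ 0.0021 -0.0013] F [-0.8 -0.2  0.2] w 0.07 q [ 0.38  0.51  1.45 -0.    1.18  0.38]
(0.521, 0.333, 0.1105, np.float64(90.0)) -> [3.5, -1.2, 115.8] [0.12, 0.07, 0.02]
```

Call:
carry_out:
  series:
    - [3.5,-1.2,30,0.1,0,0,0.6]
    - [3.5,-1.2,60,0.1,0,0,0.6]
    - [3.3,-1,90,0.1,0,0,0.6]
    - [3.3,-1,108,0.1,0,0,0.6]
    - [3.3,-1,115,0.1,0,0,-1]
    - [3.3,-1,115,0.1,0,0,-1]
    - [3.3,-1,115,0.1,0,0,-1]
    - [3.3,-1,115,0.1,0,0,-1]

```text
time: 42.4
position: [0.5217, 0.3331, 0.1123]
tool_rot: [0.707, 0.707, 0.001, 0.001]
ft_force: [0.6, 0.6, -0.7]
grip_width: 0.0374
```

Call:
carry_out:
  series:
    - [0,0,0,0,0,0,-1]
    - [0,0,0,0,0,0,-1]
    - [0,0,0,0,0,0,-1]
    - [0,0,0,0,0,0,-1]
    - [0,0,0,0,0,0,-1]
    - [0,0,0,0,0,0,-1]

```text
time: 43.15
position: [0.5217, 0.3332, 0.1125]
tool_rot: [0.707, 0.707, 0.001, 0.001]
ft_force: [-1.3, -0.8, 1.3]
grip_width: 0.0316
```

```bash
python3 go.py .5030 -.0255 .18 90
```

```text
t 43.15 p [0.5217 0.3332 0.1125] angx 90.02 tilt [ 0.0023 -0.0004] F [-1.3 -0.8  1.3] w 0.0316 q [ 0.39  0.66  1.54 -0.    0.94  0.39]
(0.503, -0.0255, 0.18, np.float64(90.0)) -> [-358.7, -18.7, -67.4] [0.13, 0.03, 0.02]
```

Call:
carry_out:
  series:
    - [0,0,-8,0,0,0,-1]
    - [0,0,-25,0,0,0,-1]
    - [-3,0,-45,0,0,0,-1]
    - [-18,-1,-58,0,0,0,-1]
    - [-45,-2,-63,0,0,0,-1]
    - [-82,-4,-66,0,0,0,-1]
    - [-122,-6,-66,0,0,0,-1]
    - [-162,-8,-66,0,0,0,-1]

```text
time: 44.15
position: [0.5132, 0.1693, 0.1792]
tool_rot: [0.707, 0.707, 0.001, 0.001]
ft_force: [0.4, -0.3, -2.4]
grip_width: 0.0311
```

```bash
python3 go.py .5035 -.0255 .165 90
```

```text
t 44.15 p [0.5132 0.1693 0.1792] angx 90.03 tilt [ 0.0028 -0.0009] F [ 0.4 -0.3 -2.4] w 0.0311 q [ 0.11  0.47  1.69 -0.    0.98  0.11]
(0.5035, -0.0255, 0.165, np.float64(90.0)) -> [-194.8, -9.9, 14.4] [0.16, 0.05, 0.03]
```

Call:
carry_out:
  series:
    - [-40,-2,2,0,0,0,-1]
    - [-80,-4,4,0.1,0,0,-1]
    - [-120,-6,6,0.1,0,0,-1]
    - [-155,-8,8,0.1,0,0,-1]
    - [-180,-9,10,0.1,0,0,-1]
    - [-192,-9.8,15,0.1,0,0,-1]
    - [-194.8,-9.9,25,0.1,0,0,-1]
    - [-194.8,-9.9,35,0.1,0,0,-1]

```text
time: 45.15
position: [0.5032, -0.0251, 0.1437]
tool_rot: [0.707, 0.707, 0.0, 0.0]
ft_force: [-0.9, 0.1, -2.4]
grip_width: 0.0309
```

```bash
python3 go.py .5035 -.0255 .1235 90
```

```text
t 45.15 p [ 0.5032 -0.0251  0.1437] angx 90.04 tilt [ 0.0006 -0.0005] F [-0.9  0.1 -2.4] w 0.0309 q [-0.27  0.48  1.81 -0.    0.84 -0.27]
(0.5035, -0.0255, 0.1235, np.float64(90.0)) -> [-0.4, 0.3, 20.2] [0.04, 0.03, 0.04]
```

Call:
carry_out:
  series:
    - [-0.4,0.3,8,0,0,0,-1]
    - [-0.4,0.3,14,0,0,0,-1]
    - [-0.4,0.3,17,0,0,0,-1]
    - [-0.4,0.3,19,0,0,0,-1]
    - [-0.4,0.3,20,0,0,0,-1]
    - [-0.4,0.3,21,0,0,0,-1]
    - [-0.4,0.3,21.5,0,0,0,-1]

```text
time: 46.02
position: [0.5038, -0.0256, 0.1234]
tool_rot: [0.707, 0.707, 0.0, 0.001]
ft_force: [-1.7, 0.0, 9.2]
grip_width: 0.0311
```

```bash
python3 go.py .5035 -.0255 .1235 90
```

```text
t 46.02 p [ 0.5038 -0.0256  0.1234] angx 90.04 tilt [ 0.0016 -0.0009] F [-1.7  0.   9.2] w 0.0311 q [-0.27  0.52  1.83 -0.    0.79 -0.27]
(0.5035, -0.0255, 0.1235, np.float64(90.0)) -> [0.1, -0.3, -0.1] [0.09, 0.05, 0.04]
```

Call:
carry_out:
  series:
    - [0,0,0,0,0,0,0.6]
    - [0,0,0,0,0,0,0.6]
    - [0,0,0,0,0,0,0.6]
    - [0,0,0,0,0,0,0.6]
    - [0,0,-10,0,0,0,0.6]
    - [0,0,-35,0,0,0,0.6]
    - [0,0,-75,0,0,0,0.6]
    - [0,0,-105,0,0,0,0.6]

```text
time: 47.02
position: [0.5041, -0.0257, 0.2305]
tool_rot: [0.707, 0.707, 0.001, 0.002]
ft_force: [0.0, 0.0, 0.5]
grip_width: 0.069
```

```bash
python3 go.py .535 .411 .225 90
```

```text
t 47.02 p [ 0.5041 -0.0257  0.2305] angx 90.04 tilt [ 0.0034 -0.0014] F [0.  0.  0.5] w 0.069 q [-0.27  0.35  1.72 -0.    1.06 -0.27]
(0.535, 0.411, 0.225, np.float64(90.0)) -> [436.6, 31.3, 5.0] [0.2, 0.08, 0.04]
```

Call:
carry_out:
  series:
    - [30,2,0,0.1,0,0,0.6]
    - [80,6,0,0.2,0,0,0.6]
    - [135,10,0,0.2,0,0,0.6]
    - [190,14,0,0.2,0,0,0.6]
    - [245,18,2,0.2,0,0,0.6]
    - [300,21,4,0.2,0,0,0.6]
    - [355,25,5,0.2,0,0,0.6]
    - [405,29,5,0.2,0,0,0.6]

```text
time: 48.02
position: [0.5325, 0.3815, 0.2256]
tool_rot: [0.707, 0.708, -0.0, 0.001]
ft_force: [0.9, -0.9, -0.6]
grip_width: 0.0696
```

Call:
carry_out:
  series:
    - [15,1,0,0,0,0,0.6]
    - [25,1,0,0,0,0,0.6]
    - [27,2,0,0,0,0,0.6]
    - [27,2,0,0,0,0,0.6]

```text
time: 48.52
position: [0.5347, 0.4071, 0.2256]
tool_rot: [0.707, 0.707, -0.001, 0.001]
ft_force: [-0.0, -0.6, -0.0]
grip_width: 0.0694
```

```bash
python3 go.py .535 .411 .1105 90
```

```text
t 48.52 p [0.5347 0.4071 0.2256] angx 90.01 tilt [ 0.0001 -0.0019] F [-0.  -0.6 -0. ] w 0.0694 q [ 0.49  0.59  1.3  -0.    1.25  0.49]
(0.535, 0.411, 0.1105, np.float64(90.0)) -> [4.1, 0.3, 115.1] [0.0, 0.11, 0.01]
```

Call:
carry_out:
  series:
    - [4,0.3,30,0,0.1,0,0.6]
    - [4,0.3,60,0,0.1,0,0.6]
    - [4,0.3,90,0,0.1,0,0.6]
    - [4,0.3,108,0,0.1,0,0.6]
    - [4,0.3,114.5,0,0.1,0,-1]
    - [4,0.3,114.5,0,0.1,0,-1]
    - [4,0.3,114.5,0,0.1,0,-1]
    - [4,0.3,114.5,0,0.1,0,-1]

```text
time: 49.52
position: [0.5356, 0.4113, 0.1123]
tool_rot: [0.707, 0.707, 0.001, 0.0]
ft_force: [-1.1, 0.3, -0.8]
grip_width: 0.0374
```

Call:
carry_out:
  series:
    - [0,0,0,0,0,0,-1]
    - [0,0,0,0,0,0,-1]
    - [0,0,0,0,0,0,-1]
    - [0,0,0,0,0,0,-1]
    - [0,0,0,0,0,0,-1]
    - [0,0,0,0,0,0,-1]

```text
time: 50.28
position: [0.5356, 0.4114, 0.1126]
tool_rot: [0.707, 0.707, 0.001, 0.0]
ft_force: [-1.5, -0.2, 3.6]
grip_width: 0.0293
```

```bash
python3 go.py .5555 .0495 .175 90
```

```text
t 50.27 p [0.5356 0.4114 0.1126] angx 90.01 tilt [0.0019 0.001 ] F [-1.5 -0.2  3.6] w 0.0293 q [ 0.49  0.72  1.39 -0.    1.03  0.49]
(0.5555, 0.0495, 0.175, np.float64(90.0)) -> [-361.8, 20.0, -62.8] [0.11, -0.06, 0.01]
```

Call:
carry_out:
  series:
    - [0,0,-8,0,0,0,-1]
    - [0,0,-25,0,0,0,-1]
    - [-3,0,-45,0,0,0,-1]
    - [-18,1,-58,0,0,0,-1]
    - [-45,3,-63,0,0,0,-1]
    - [-82,5,-66,0,0,0,-1]
    - [-122,7,-66,0,0,0,-1]
    - [-162,9,-66,0,0,0,-1]

```text
time: 51.28
position: [0.5445, 0.2471, 0.1795]
tool_rot: [0.707, 0.707, 0.001, 0.001]
ft_force: [0.8, 0.7, -4.5]
grip_width: 0.0292
```

```bash
python3 go.py .5555 .0495 .165 90
```

```text
t 51.27 p [0.5445 0.2471 0.1795] angx 90.01 tilt [0.003  0.0005] F [ 0.8  0.7 -4.5] w 0.0292 q [ 0.24  0.54  1.55 -0.    1.05  0.24]
(0.5555, 0.0495, 0.165, np.float64(90.0)) -> [-197.6, 10.9, 14.4] [0.17, -0.03, 0.01]
```

Call:
carry_out:
  series:
    - [-40,2,2,0,0,0,-1]
    - [-80,4.5,4,0.1,0,0,-1]
    - [-120,6.5,6,0.1,0,0,-1]
    - [-156,8.5,8,0.1,0,0,-1]
    - [-182,10,10,0.1,0,0,-1]
    - [-195,10.8,15,0.1,0,0,-1]
    - [-197.5,10.9,25,0.1,0,0,-1]
    - [-197.5,10.9,35,0.1,0,0,-1]

```text
time: 52.28
position: [0.5552, 0.0501, 0.1438]
tool_rot: [0.707, 0.707, 0.001, -0.0]
ft_force: [-0.3, 0.8, -3.4]
grip_width: 0.0293
```

```bash
python3 go.py .5555 .0495 .1236 90
```

```text
t 52.27 p [0.5552 0.0501 0.1438] angx 90.02 tilt [0.0009 0.001 ] F [-0.3  0.8 -3.4] w 0.0293 q [-0.11  0.54  1.68  0.    0.92 -0.11]
(0.5555, 0.0495, 0.1236, np.float64(90.0)) -> [-0.7, 0.3, 20.2] [0.05, -0.06, 0.02]
```

Call:
carry_out:
  series:
    - [-0.6,0.3,8,0,0,0,-1]
    - [-0.6,0.3,14,0,0,0,-1]
    - [-0.6,0.3,17,0,0,0,-1]
    - [-0.6,0.3,19,0,0,0,-1]
    - [-0.6,0.3,20,0,0,0,-1]
    - [-0.6,0.3,20.7,0,0,0,-1]
    - [-0.6,0.3,21,0,0,0,-1]

```text
time: 53.15
position: [0.5557, 0.0495, 0.1235]
tool_rot: [0.707, 0.707, 0.001, 0.0]
ft_force: [-1.8, -0.2, 2.9]
grip_width: 0.0293
```

```bash
python3 go.py .5555 .0495 .1236 90
```

```text
t 53.15 p [0.5557 0.0495 0.1235] angx 90.01 tilt [0.0016 0.0009] F [-1.8 -0.2  2.9] w 0.0293 q [-0.11  0.57  1.69  0.    0.87 -0.11]
(0.5555, 0.0495, 0.1236, np.float64(90.0)) -> [0.0, -0.2, -0.1] [0.09, -0.05, 0.01]
```

In contact. Release, lift clear and back away toward +y for a final look.

Call:
carry_out:
  series:
    - [0,0,0,0,0,0,0.6]
    - [0,0,0,0,0,0,0.6]
    - [0,0,0,0,0,0,0.6]
    - [0,0,0,0,0,0,0.6]
    - [0,0,-10,0,0,0,0.6]
    - [0,0,-35,0,0,0,0.6]
    - [0,0,-75,0,0,0,0.6]
    - [0,0,-115,0,0,0,0.6]

```text
time: 54.15
position: [0.5554, 0.0494, 0.2401]
tool_rot: [0.707, 0.707, 0.001, 0.0]
ft_force: [0.9, -0.5, 0.1]
grip_width: 0.0697
```

Call:
carry_out:
  series:
    - [30,0,0,0,0,0,0.6]
    - [70,0,0,0,0,0,0.6]
    - [110,0,0,0,0,0,0.6]
    - [150,0,0,0,0,0,0.6]
    - [190,0,0,0,0,0,0.6]
    - [215,0,0,0,0,0,0.6]
    - [225,0,0,0,0,0,0.6]
    - [225,0,0,0,0,0,0.6]

```text
time: 55.15
position: [0.5553, 0.2745, 0.2406]
tool_rot: [0.707, 0.708, 0.001, 0.0]
ft_force: [0.0, -0.2, -1.5]
grip_width: 0.0692
```

```bash
python3 -c "
from h import *
b=shot('scene','s9.png')['pixels'][:,:,::-1]; b2=shot('top','t9.png')['pixels'][:,:,::-1]
cv2.imwrite('pics/z10.png',np.hstack([cv2.resize(b[150:360,120:380],None,fx=1.5,fy=1.5*1.5,interpolation=cv2.INTER_CUBIC),cv2.resize(b2[120:330,280:540],None,fx=1.5,fy=1.5*1.5,interpolation=cv2.INTER_CUBIC)]))
cv2.imwrite('pics/z11.png',cv2.resize(b2[130:300,280:540],None,fx=3,fy=3,interpolation=cv2.INTER_CUBIC))
cv2.imwrite('pics/z12.png',cv2.resize(b[160:360,120:380],None,fx=3,fy=3,interpolation=cv2.INTER_CUBIC))"; python3 go.py
```

```text
t 55.25 p [0.5554 0.2734 0.2404] angx 89.97 tilt [0.0015 0.0003] F [ 0.  -0.5 -0.4] w 0.0696 q [ 0.28  0.5   1.43 -0.    1.21  0.28]
```

View pics/z11.png

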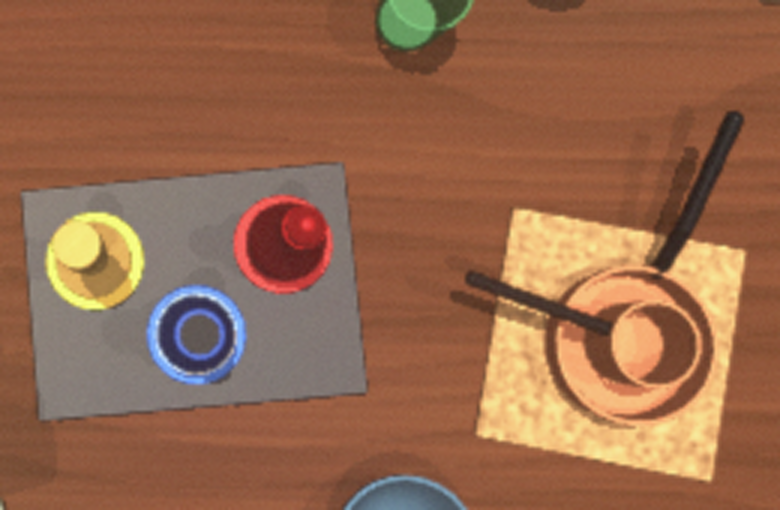

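View pics/z12.png

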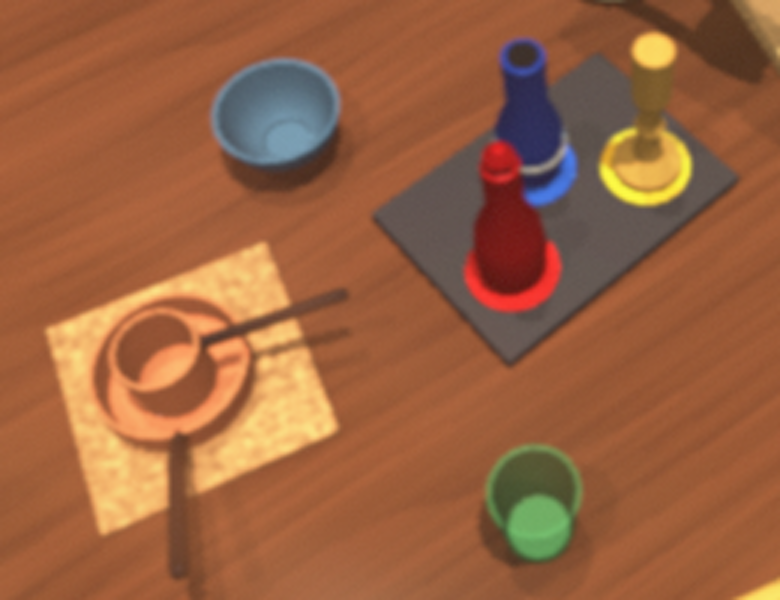

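The three things stand centred and upright on their own coasters: yellow (95,260), red (283,243) and blue (196,335) in the zoomed top view. The pans are nested with handles at about 90°, and the gripper is clear of everything.

```bash
python3 -c "
from h import *
print(robot.hand_in())"
```

```text
the job is handed in; nothing more can be done
None
```

The job is done and handed in at about 55 s of the 144 s allowed. `hand_in` gives no verdict, so the results below are from my own checks.

**What I did:** I moved the candlestick, vase and decanter to the tray, upright. The small pan stayed put while I did that. I then set the small pan inside the large one, with its handle about 90° from the large pan's handle. After that I put the decanter back on red, the vase on blue and the candlestick on yellow.

**Last checks:** The final top and scene pictures show all three upright and centred on their coasters, by eye. The pans are nested with the handles clear of each other, and the large pan is where it started. The gripper is clear of everything.

**What was not perfect:**
- **Vase on the tray:** the wrist force showed no contact before I let go, so it may have dropped by up to about 1 mm. It stayed upright, and every other set-down was released in contact, at about 3–9 N.
- **Large pan height:** the two cameras disagreed by a few millimetres on its height. I lowered the small pan slowly until I felt contact, which put the mat at about 6 mm thick rather than the 4 mm I had assumed.
- **Blue coaster position:** the measurements of its centre differed by up to about 4 mm. I set the vase back within about 1 mm of where I picked it up.

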